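Tap the bearing cup square into the banding-wheel hub

TASK

Fit the flanged steel bearing cup into the bore of the banding-wheel base: set its nose upright in the mouth of the bore and let go of it, then tap or press it down a few millimetres at a time, alternately on opposite sides of its flange, until the flange is home all round on the hub. It is a tight fit, so work it down one side at a time and gently, never loading it with more than about 20 N, and never let it cock over by more than a few degrees; leave everything else on the bench where it is.

Things in the scene. Friction and masses are not known exactly. Their poses are not given: they have to be found in the camera images.
- cup_center (a point): flanged bearing cup, turned steel, about 250 g, loose, nose down on the bench. 29 mm high; this point is on its axis half-way up (14.5 mm above the nose end); z runs along the axis from nose to flange. Nose 39 mm across, widening to 44 mm at 3 mm; straight pilot 44 mm up to 7 mm; taper to 48 mm at 14 mm; straight 48 mm body up to 22 mm; then the flange. Grip it across the 60 mm flange.
- cup_flange (a point): centre of the underside of the cup's flange, 22 mm above the nose end. The flange is 60 mm across and 7 mm thick (22 to 29 mm above the nose end). When the cup is home this point lies at bore_mouth.
- cup_rim (a point): centre of the cup's top, 29 mm above the nose end. Around it is a round recess 32 mm across, 7 mm deep, so the rim to press on is a flat ring from 16 to 30 mm off the axis. Pressing one side of the rim takes roughly 8 to 19 N, more the faster, and lowers that side while the other stays: it leans 1 degree for each 0.8 mm. An even push needs about 30 N, too much. The cup stays where it is pressed to.
- bore_mouth (a point): centre of the bore's mouth, level with the flat hub top, 64 mm above the bench, z up. The banding-wheel base is dark cast iron, fixed: round foot 156 mm across, 18 mm high, hub 84 mm across. Bore 49.4 mm across, 30 mm deep. When the flange meets the hub the resistance rises sharply.
- bore_lugs (a point): on the bore's axis, 8.25 mm below the mouth: mid-height of eight steel spring lugs round the bore wall, straight from 4.5 to 12 mm below the mouth, with rounded tops, 44.6 mm clear between them. The cup's pilot slides in with a push of a few N until its taper meets them, the flange's underside then roughly 7 to 11 mm above the hub; from there on the fit is tight.
- collar_center (a point): a plain steel collar (no flange), 54 mm across, 22 mm high with a 34 mm hole right through; bystander. This point is its centre.
- dish: a small clay dish, 76 mm across, 34 mm high, origin under its centre; bystander.
- wheelhead: the aluminium wheel head of the banding wheel, a disc 200 mm across, 22 mm high, origin under its centre; bystander.
- beaker: a clay beaker, 72 mm across, 85 mm high, origin under its centre; bystander.
- brush_grip (a point): the handle of a brush lying on the bench; bystander.
- driver_grip (a point): the handle of a screwdriver lying on the bench; bystander.
- rib: a flat wooden shaping rib 90 x 45 x 6 mm lying on the bench, origin under its centre; bystander.
Mind the look-alikes: they are no part of the job. What is shaped like the part that bears cup_center but purple is not meant.

How it is judged:
On the way:
1. the cup stands started in the mouth of the bore, upright, not yet pressed in, and let go (z of cup_flange in the frame of bore_mouth between 0.005 and 0.0165 m and horizontal distance between cup_flange and bore_mouth below 0.004 m and angle between cup_flange's own z axis and vertical below 0.09 rad and contact force between the fingers and cup below 0.1 N), for 0.2 s.
At the end, for the whole second after the job is handed in: the cup's flange is home on the hub: its underside within 1.5 mm of the hub's top, leaning under 2 degrees (0.035 rad), on the bore's axis to 3 mm, released and at rest (z of cup_flange in the frame of bore_mouth between -0.002 and 0.0015 m and horizontal distance between cup_flange and bore_mouth below 0.003 m and angle between cup_flange's own z axis and vertical below 0.035 rad and linear speed of cup below 0.01 m/s and contact force between the fingers and cup below 0.1 N); the robot touches nothing.
It fails at once if the fingers press on the cup with more than 32 N while it is being driven in (flange's underside less than 5 mm above the hub) (z of cup_flange in the frame of bore_mouth below 0.005 m and horizontal distance between cup_flange and bore_mouth below 0.012 m and contact force between the fingers and cup above 32 N).
It fails at once if the cup cocks in the bore by more than 8 degrees (0.14 rad) (z of cup_flange in the frame of bore_mouth below 0.0165 m and horizontal distance between cup_flange and bore_mouth below 0.012 m and angle between cup_flange's own z axis and vertical above 0.14 rad).
It fails at once if a bystander (collar, dish, wheel head, beaker, brush, screwdriver or rib) is moved by more than 30 mm (distance of any of collar_center, dish, wheelhead, beaker, brush_grip, driver_grip, rib from where it was at the start of the episode above 0.03 m).
It also fails if it takes over 72 s, if anything falls off the work surface, if the arm or the gripper's body presses on something with over 40 N, if the wrist force passes 120 N, or if a joint passes its speed limit or range.

ROBOT

A 6-joint arm with a two-finger parallel gripper is mounted at the origin on the work surface. World frame = base frame: x ahead of the robot, y to its left, z up, the work surface at z = 0. Lengths are in m, angles in rad, forces in N, time in s.
With the tool pointing down it reaches from about 0.425 to 0.95 m from the base axis. Payload 3.5 kg.
Tool frame: the origin (TCP) lies midway between the tips of the shut fingers; the grasp point (between the pads) lies 19 mm behind it (ctrl.pinch_z is the distance from the TCP to the grasp point, in m); z points along the fingers, y is the line along which they close (so a half turn about z gives the same grasp; the last joint's range is limited). The gripper opens to 85 mm and grips with 20 to 120 N. Pads are 22 mm wide; open, the fingers measure 114 mm over their backs; the gripper's body (76 mm by 85 mm) begins 54 mm behind the grasp point. The pads swing forward as they close: fully open they stand 13 mm farther back than shut.
Start: joints at [-1.459, 0.286, 1.577, -0, 1.279, -0.15], TCP at [0.175, -0.652, 0.206] pointing down, gripper open.
Joint ranges: [-2.77, 2.77], [-0.9, 2.22], [0.21, 2.48], [-1.53, 4.67], [0.24, 2.81], [-2.84, 2.84]. Speed limits (rad/s): [2.79, 2.79, 3.14, 3.14, 3.14, 3.14].

INTERFACE

Orientations are given as a unit quaternion [x, y, z, w].
In Python, from plant import get_state, viewer, sign_off, ctrl gives the robot as it stands. The module is installed in compiled form; this text tells all that it offers.
- The arm moves only by the shell command python3 -m handwheel 'ROWS' [FORCE]. ROWS is JSON, a list that holds one entry, the list of rows, each a list of 5 numbers: the finger opening in m, from 0 to 0.0854, then the shift along the tool's x, y, z in m, then the turn about the tool's z in degrees. In form: [[[claw, x, y, z, spin], ...]]. A call has 1 to 12 rows; each row shifts and turns the commanded pose from where the row before left it, along the tool's axes as they then stand; what a row does not reach is not made up. A row lasts 1/12 s, in which the tool goes at most 41.7 mm and 7.16 degrees, less where a joint would pass 70% of its speed; a pose out of reach is approached as far as the arm can. A call is refused whole if a number of a shift passes 0.0417 or a number of a turn 7.16, either way. A call with a gripper value outside its range is refused whole. The fingers move at their own pace and stop on an object; FORCE is the grip in N (left out, the last holds). Time passes only in rows, so rows that do not move let the fingers close. It gives the time, the measured TCP pose, the force, the opening and the grip force at its end, in the units of the state.
- get_state(): the state, without advancing time (a new reading comes with each control period).
- viewer.read_camera(name): name is "scene" or "top" or "wrist"; returns the picture (384x512x3 uint8, blue, green, red); there is no depth.
- viewer.camera_params(name): a dict with "fov_y" (degrees; the focal length in pixels is half the picture's height over the tangent of half this angle, whatever the lens; pixels are square), "cx", "cy" (the principal point, pixels), "xyz" and "attitude" of the camera in the world; the wrist camera has in their place "hand_eye" (4x4, takes a point from camera to tool coordinates, whose origin is the TCP and whose axes are the flange's). Camera axes: x right, y up, looking along -z (the intrinsics and any distortion apply to the point x, -y, -z); pixel columns grow to the right and rows downward; lengths in m; the calibration is good to about 2 mm. A picture is of the moment at which its call begins: read the wrist's pose just before it. camera_params takes no time and is no camera call.
- sign_off(): hands the job in; it is judged then, once.
Trained networks look in the newest picture that a camera, given by its name, has taken for a name from the list of things; names that differ only in an ending like _2 or _b are one class to them, and where a whole thing is asked for, a point or a joint stands for the part that bears it (a point fixed in the world has none). Each returns a list of dicts, best first, with "confidence" (0 to 1); they miss things now and then, are a little off and sometimes report something else, mostly with a low value. They report only what shows in the picture. A call takes as long as a camera call. They do not tell look-alikes from the thing itself.
- viewer.look_for(camera, name): "extent" ([left, top, width, height] as shares, 0 to 1, of the picture: columns of its width, rows of its height, round what is visible of it).
- viewer.outline_of(camera, name): "mask" (384x512 bool, what is visible of it) and "extent" ([left, top, width, height] as shares, 0 to 1, of the picture: columns of its width, rows of its height, round what is visible of it).
- viewer.pinpoint(camera, name): "xy" ([column, row] as shares, 0 to 1, of the picture: columns of its width, rows of its height: a listed point, or the origin of a listed thing).
The state is a dict: "time": time; "qpos": joint angles; "dq": joint speeds; "joint_efforts": joint torques, N m; "eef_pos": TCP position; "tcp_rot": TCP orientation; "contact_force": force on the tool from outside, world axes, zero at the start; "wrist_torque": the same for the moment, N m; "opening": opening from 0.0 (shut) to 1.0 (fully open); "finger_force": force on a finger pad.
Only numpy, scipy, OpenCV 4.12 (cv2) and the standard library are available. Lean on these libraries where they do the work, as an engineer would, in place of code of your own. Each camera call takes 0.05 s, during which the arm holds its last target. There are 200 camera calls.

## Working session

There is one attempt and no reset: what is moved stays moved. The work goes in short steps, Python scripts to look and compute and a shell command to move; the robot and the scene stay as the last step left them, time stands still between calls to the robot, and variables do not carry over. Pictures are saved under pics/ and viewed, at most 10 in all, crops included, and the job is handed in when it is done.

```bash
mkdir -p pics
cat > h.py <<'E'
import numpy as np, cv2
from scipy.spatial.transform import Rotation as R
from plant import get_state, viewer, ctrl
def pose(cam):
    p=viewer.camera_params(cam)
    f=192/np.tan(np.radians(p['fov_y'])/2)
    if 'hand_eye' in p:
        s=get_state(); T=np.eye(4); T[:3,:3]=R.from_quat(s['tcp_rot']).as_matrix(); T[:3,3]=s['eef_pos']
        M=T@np.array(p['hand_eye'])
    else:
        M=np.eye(4); a=np.array(p['attitude'],float)
        M[:3,:3]=a if a.shape==(3,3) else R.from_quat(a).as_matrix(); M[:3,3]=p['xyz']
    return f,p['cx'],p['cy'],M
def ray(cam,px,z):
    f,cx,cy,M=pose(cam)
    d=M[:3,:3]@np.array([(px[0]-cx)/f,-(px[1]-cy)/f,-1]); o=M[:3,3]
    return o+d*(z-o[2])/d[2]
def proj(cam,P):
    f,cx,cy,M=pose(cam)
    q=M[:3,:3].T@(np.array(P)-M[:3,3]); return cx+f*q[0]/-q[2], cy-f*q[1]/-q[2]
E
python3 - <<'E'
from h import *
np.set_printoptions(precision=4,suppress=True)
for c in('scene','top','wrist'):
    print(c,viewer.camera_params(c))
s=get_state();print(s)
ims=[]
for c in('top','scene'):
    im=viewer.read_camera(c).copy();cv2.imwrite(f'pics/{c}0.png',im)
    for n in('cup_center','cup_rim','bore_mouth','collar_center','beaker','dish','wheelhead'):
        for d in viewer.pinpoint(c,n)[:3]:
            px=np.array(d['xy'])*[512,384]; z=dict(cup_center=.0145,cup_rim=.029,bore_mouth=.064,collar_center=.011).get(n,0)
            print(c,n,round(d['confidence'],2),px,ray(c,px,z))
E
```

```text
scene {'fov_y': 49.89311770869134, 'cx': 255.98014837145996, 'cy': 192.89862729000086, 'xyz': array([ 1.0448, -0.8464,  0.8696]), 'attitude': array([0.4042, 0.1066, 0.2266, 0.8797])}
top {'fov_y': 48.96164277999746, 'cx': 256.6482805394756, 'cy': 184.790236077798, 'xyz': array([ 0.4455, -0.021 ,  1.2479]), 'attitude': array([-0.0509,  0.0409,  0.709 , -0.7022])}
wrist {'fov_y': 66.10875441190554, 'cx': 254.97701287805495, 'cy': 190.85493356206368, 'hand_eye': array([[-0.0001,  0.9535,  0.3014,  0.0766],
       [ 1.    , -0.0001,  0.0007, -0.0005],
       [ 0.0007,  0.3014, -0.9535, -0.1685],
       [ 0.    ,  0.    ,  0.    ,  1.    ]])}
{'time': 0.0, 'qpos': array([-1.459 ,  0.2872,  1.5782, -0.    ,  1.2786, -0.15  ]), 'dq': array([-0.0023,  0.0009, -0.0007,  0.0008,  0.0007,  0.0006]), 'joint_efforts': array([  0.0003, -40.598 , -29.263 ,  -0.0001,   0.0058,   0.    ]), 'eef_pos': array([ 0.1746, -0.6513,  0.2048]), 'tcp_rot': array([ 0.9914,  0.1305,  0.    , -0.0012]), 'contact_force': array([ 0.0608, -0.4807,  0.0345]), 'wrist_torque': array([-0.028 ,  0.0355, -0.0055]), 'finge
[... 899 characters left out ...]
r 0.66 [260.1984 208.3968] [ 0.6039 -0.0323  0.0145]
scene cup_rim 0.72 [250.112 184.512] [0.529  0.0374 0.029 ]
scene cup_rim 0.7 [190.0032 192.6144] [ 0.3834 -0.088   0.029 ]
scene cup_rim 0.69 [220.7232 200.1024] [ 0.4871 -0.0715  0.029 ]
scene bore_mouth 0.82 [277.8112 144.9984] [0.5281 0.2344 0.064 ]
scene bore_mouth 0.66 [246.2208 237.888 ] [ 0.6521 -0.1989  0.064 ]
scene collar_center 0.72 [245.0944 237.888 ] [ 0.6234 -0.1579  0.011 ]
scene beaker 0.73 [196.096  299.2128] [ 0.6157 -0.3881  0.    ]
scene dish 0.59 [182.5792 249.792 ] [ 0.4877 -0.2723  0.    ]
scene dish 0.29 [219.2896 201.4848] [ 0.4675 -0.0525  0.    ]
scene wheelhead 0.79 [312.7808 230.4   ] [ 0.7766 -0.0278  0.    ]
```

View pics/top0.png

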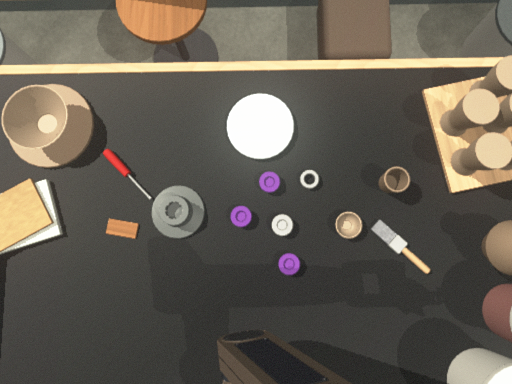

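View pics/scene0.png

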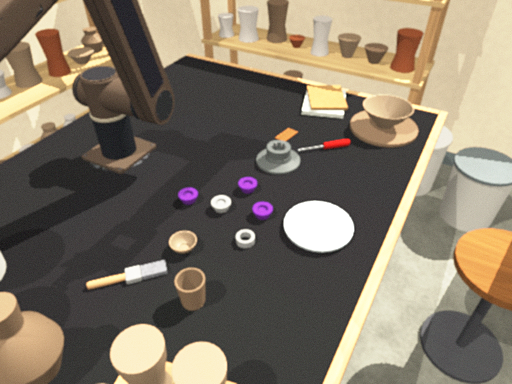

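The steel cup candidates are: grey at top (282,225) / scene (221,204), which is the silver one. The purple look-alikes are at top (269,182), (241,216) and (289,264), and the collar (no flange) is at (310,179). The base is at top (177,211) / scene (278,150). I choose the grey cup and check it in a close crop.

Run:
```python
from h import *
np.set_printoptions(precision=4,suppress=True)
im=cv2.imread('pics/top0.png')[165:275,150:330]; cv2.imwrite('pics/crop0.png',cv2.resize(im,None,fx=4,fy=4,interpolation=cv2.INTER_CUBIC))
for n,z in(('cup_center',.025),('bore_mouth',.064)):
  for c in('top','scene'):
    for d in viewer.outline_of(c,n)[:5]:
        m=d['mask'].astype(np.uint8);M=cv2.moments(m,True)
        if M['m00']<5: continue
        px=(M['m10']/M['m00'],M['m01']/M['m00']);im=viewer.read_camera(c) if 0 else cv2.imread(f'pics/{c}0.png')
        print(n,c,round(d['confidence'],2),M['m00'],np.array(px),ray(c,px,z if n=='bore_mouth' else .018),im[d['mask']].mean(0))
# hub top circle
for c,px in(('top',(176,210)),('scene',(277.8,145))): print(c,ray(c,px,.064))
for n in('cup_rim','bore_mouth','bore_lugs'):
  for d in viewer.pinpoint('top',n): print(n,d,)
```

```text
cup_center top 0.72 783.0 [396.8582 243.378 ] [ 0.4322 -0.406   0.018 ] [171.8429 191.6909 202.401 ]
cup_center top 0.67 339.0 [240.6077 215.3894] [0.5168 0.0433 0.018 ] [189.4248  91.3717 161.1475]
cup_center top 0.64 303.0 [281.1947 224.2244] [ 0.4901 -0.0746  0.018 ] [215.0363 224.9868 226.4752]
cup_center top 0.61 333.0 [268.9159 181.3063] [ 0.6163 -0.0405  0.018 ] [190.6456  97.2492 162.988 ]
cup_center scene 0.8 256.0 [187.4023 194.6758] [ 0.3735 -0.0902  0.018 ] [193.6602  67.3711 157.6914]
cup_center scene 0.56 247.0 [261.5911 209.6478] [ 0.612  -0.0385  0.018 ] [208.753   72.3158 172.4696]
cup_center scene 0.54 245.0 [246.7347 184.    ] [0.5113 0.046  0.018 ] [195.3469  69.3347 160.0612]
cup_center scene 0.5 269.0 [220.3309 202.4424] [ 0.4847 -0.0711  0.018 ] [214.3717 220.9257 222.6171]
bore_mouth top 0.63 2224.0 [177.4915 211.2469] [0.5275 0.2187 0.064 ] [130.7055 140.3377 138.5391]
bore_mouth scene 0.7 1149.0 [277.624  157.4204] [0.5606 0.1683 0.064 ] [133.376  141.8181 139.5413]
top [0.5311 0.223  0.064 ]
scene [0.528  0.2344 0.064 ]
cup_rim {'xy': [0.5238, 0.4708], 'confidence': 0.89}
cup_rim {'xy': [0.5541, 0.5716], 'confidence': 0.78}
cup_rim {'xy': [0.2363, 0.5906], 'confidence': 0.74}
cup_rim {'xy': [0.5656, 0.6807], 'confidence': 0.69}
cup_rim {'xy': [0.4701, 0.5622], 'confidence': 0.68}
cup_rim {'xy': [0.2268, 0.4299], 'confidence': 0.58}
cup_rim {'xy': [0.34, 0.5424], 'confidence': 0.55}
bore_lugs {'xy': [0.3404, 0.5466], 'confidence': 0.6}
```

View pics/crop0.png

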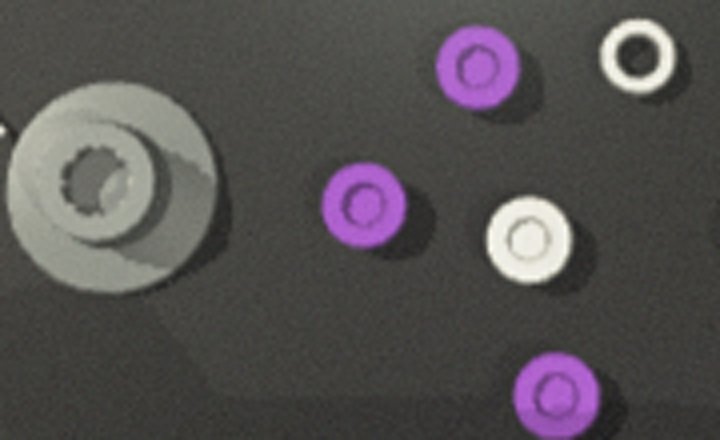

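The crop shows the silver flanged cup at crop (530,240), i.e. top (282.5,225). The purple look-alikes are at (478,67), (364,205) and (556,395), the plain collar at (638,56) and the hub bore at (96,181), i.e. top (174,210). I go over the cup at about (0.489,-0.075).

```bash
python3 -m handwheel '[[[0.085,0.0275,-0.029,0,0],[0.085,0.0275,-0.029,0,0],[0.085,0.0275,-0.029,0,0],[0.085,0.0275,-0.029,0,0],[0.085,0.0275,-0.029,0,0],[0.085,0.0275,-0.029,0,0],[0.085,0.0275,-0.029,0,0],[0.085,0.0275,-0.029,0,0],[0.085,0.0275,-0.029,0,0],[0.085,0.0275,-0.029,0,0],[0.085,0.0275,-0.029,0,0],[0.085,0.0275,-0.029,0,0]]]'
python3 -m handwheel '[[[0.085,0.0275,-0.029,0,0],[0.085,0.0275,-0.029,0,0],[0.085,0.0275,-0.029,0,0],[0.085,0.0275,-0.029,0,0],[0.085,0.012,-0.011,0,5],[0.085,0,0,0,5],[0.085,0,0,0,5],[0.085,0,0,0,0],[0.085,0,0,0,0],[0.085,0,0,0,0]]]'
cat > look.py <<'E'
import sys
from h import *
np.set_printoptions(precision=4,suppress=True)
n=sys.argv[2]
s=get_state();print(s['eef_pos'],s['tcp_rot'],s['time'])
im=viewer.read_camera('wrist').copy();cv2.imwrite(f'pics/{sys.argv[1]}.png',im)
for n in sys.argv[2:]:
    z=dict(cup_center=.0145,cup_rim=.029,bore_mouth=.064,bore_lugs=.0557)[n]
    for d in viewer.pinpoint('wrist',n)[:4]:
        px=np.array(d['xy'])*[512,384];print(n,round(d['confidence'],2),px,ray('wrist',px,z))
g=cv2.medianBlur(cv2.cvtColor(im,6),5)
for z,r in ((.029,.03),(.064,.042),(.064,.0247)):
    f,cx,cy,M=pose('wrist'); R0=f*r/(M[2,3]-z)
    c=cv2.HoughCircles(g,cv2.HOUGH_GRADIENT,1,20,param1=100,param2=15,minRadius=int(R0*.9),maxRadius=int(R0*1.1))
    if c is not None:
        for q in c[0][:3]: print('circle z',z,'expected r',round(R0,1),q,ray('wrist',q[:2],z))
E
python3 look.py w1 cup_rim cup_center
```

```text
time: 2.15
eef_pos: [0.404, -0.2287, 0.2067]
tcp_rot: [0.991, 0.13, 0.0, 0.0]
contact_force: [1.2, -0.6, -0.5]
opening: 1.0
finger_force: 0.0
time: 2.98
eef_pos: [0.4883, -0.0764, 0.2063]
tcp_rot: [1.0, 0.001, 0.0, 0.0]
contact_force: [-0.6, 0.1, 0.9]
opening: 0.994
finger_force: 0.0
[ 0.4883 -0.0764  0.2063] [1.     0.0007 0.0001 0.0001] 2.9833
cup_rim 0.7 [150.2208 141.696 ] [0.5156 0.0464 0.029 ]
cup_rim 0.67 [254.9248 167.1168] [ 0.4853 -0.0759  0.029 ]
cup_rim 0.67 [224.      41.7024] [ 0.6212 -0.0431  0.029 ]
cup_rim 0.62 [269.312  246.1824] [ 0.3796 -0.0947  0.029 ]
cup_center 0.94 [268.288  243.4944] [ 0.3759 -0.094   0.0145]
cup_center 0.78 [228.096  50.304] [ 0.6149 -0.046   0.0145]
cup_center 0.72 [252.8256 162.2016] [ 0.4882 -0.0733  0.0145]
cup_center 0.59 [156.3136 141.1968] [0.5141 0.044  0.0145]
circle z 0.029 expected r 25.6 [255.5 162.5  25. ] [ 0.4909 -0.0766  0.029 ]
circle z 0.029 expected r 25.6 [330.5  38.5  27.4] [ 0.6243 -0.1558  0.029 ]
circle z 0.029 expected r 25.6 [223.5  49.5  27.4] [ 0.6137 -0.0423  0.029 ]
circle z 0.064 expected r 39.9 [ 27.5 144.5  39.1] [0.5176 0.1635 0.064 ]
circle z 0.064 expected r 39.9 [421.5 172.5  38.4] [ 0.4874 -0.2564  0.064 ]
circle z 0.064 expected r 39.9 [214.5  46.5  36.4] [ 0.6113 -0.0372  0.064 ]
circle z 0.064 expected r 23.4 [256.5 163.5  24.4] [ 0.4973 -0.0776  0.064 ]
circle z 0.064 expected r 23.4 [152.5 139.5  24.4] [0.5229 0.0314 0.064 ]
circle z 0.064 expected r 23.4 [268.5 246.5  22.2] [ 0.3979 -0.0919  0.064 ]
```

View pics/w1.png

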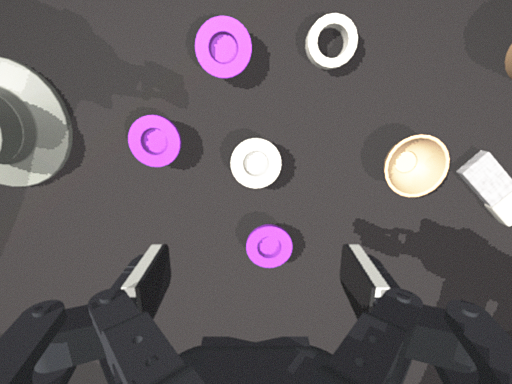

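The cup is centred at pixel (256,162), giving about (0.490,-0.0765), which agrees with the top view. The purple ones are at (154,140), (224,47) and (269,246). Next I look at the bore from above.

```bash
python3 -m handwheel '[[[0.085,0.005,-0.038,0,0],[0.085,0.005,-0.038,0,0],[0.085,0.005,-0.038,0,0],[0.085,0.005,-0.038,0,0],[0.085,0.005,-0.038,0,0],[0.085,0.005,-0.038,0,0],[0.085,0.005,-0.038,0,0],[0.085,0.005,-0.038,0,0],[0.085,0,0,0,0],[0.085,0,0,0,0],[0.085,0,0,0,0]]]'
python3 look.py w2 bore_mouth bore_lugs
```

```text
time: 4.05
eef_pos: [0.5283, 0.2274, 0.2059]
tcp_rot: [1.0, 0.0, -0.0, 0.0]
contact_force: [-0.2, -0.6, 0.7]
opening: 0.993
finger_force: 0.0
[0.5283 0.2274 0.2059] [ 1.      0.0003 -0.0003  0.0004] 4.05
bore_mouth 0.67 [250.6752 168.8064] [0.5315 0.2317 0.064 ]
bore_lugs 0.66 [257.5872 165.312 ] [0.5336 0.224  0.0557]
bore_lugs 0.27 [91.0848 33.984 ] [0.6641 0.3858 0.0557]
circle z 0.029 expected r 25.6 [406.5 170.5  27.4] [0.5209 0.0447 0.029 ]
circle z 0.029 expected r 25.6 [497.5 193.5  25.2] [ 0.4916 -0.0719  0.029 ]
circle z 0.029 expected r 25.6 [493.5  91.5  23.9] [ 0.6108 -0.0381  0.029 ]
circle z 0.064 expected r 39.9 [253.5 158.5  37.9] [0.5429 0.2285 0.064 ]
circle z 0.064 expected r 39.9 [508.5  94.5  37.7] [ 0.6073 -0.027   0.064 ]
circle z 0.064 expected r 39.9 [288.5 167.5  35.7] [0.533  0.1908 0.064 ]
circle z 0.064 expected r 23.5 [252.5 166.5  22.1] [0.5341 0.2296 0.064 ]
circle z 0.064 expected r 23.5 [406.5 174.5  24.4] [0.5249 0.0624 0.064 ]
circle z 0.064 expected r 23.5 [496.5 196.5  22.1] [ 0.4996 -0.0414  0.064 ]
```

View pics/w2.png

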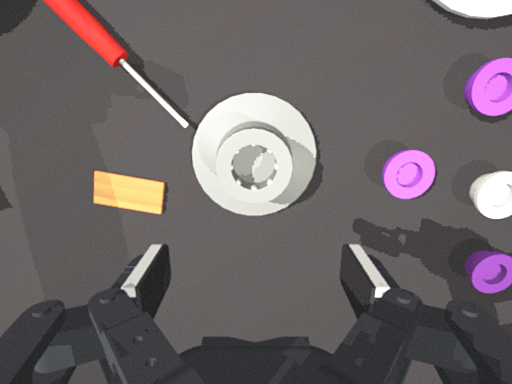

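The hub top is at (254,166) with r about 38 px and the lugged bore is visible; the screwdriver tip at (186,124) and the rib at (128,192) lie clear. I fit both circles precisely.

```bash
cat > fit.py <<'E'
from h import *
from scipy.optimize import minimize
from scipy.ndimage import map_coordinates
def fit(img,pos,quat,circles,guess,cam='wrist',span=.008):
    p=viewer.camera_params(cam); f=192/np.tan(np.radians(p['fov_y'])/2)
    T=np.eye(4);T[:3,:3]=R.from_quat(quat).as_matrix();T[:3,3]=pos
    M=T@np.array(p['hand_eye'])
    g=cv2.GaussianBlur(cv2.cvtColor(img,6).astype(float),(0,0),1.2)
    gx,gy=cv2.Sobel(g,6,1,0)/8,cv2.Sobel(g,6,0,1)/8
    mag=np.minimum(np.hypot(gx,gy),25)
    t=np.linspace(0,2*np.pi,180,endpoint=False)
    def sc(q):
        tot=0
        for r,z in circles:
            P=np.c_[q[0]+r*np.cos(t),q[1]+r*np.sin(t),0*t+z]
            c=(P-M[:3,3])@M[:3,:3]
            u,v=p['cx']+f*c[:,0]/-c[:,2],p['cy']-f*c[:,1]/-c[:,2]
            tot-=map_coordinates(mag,[v,u],order=1).mean()
        return tot
    G=[(sc((guess[0]+a,guess[1]+b)),guess[0]+a,guess[1]+b) for a in np.arange(-span,span+1e-6,.001) for b in np.arange(-span,span+1e-6,.001)]
    b=min(G); r=minimize(sc,b[1:],method='Nelder-Mead',options=dict(initial_simplex=np.array(b[1:])+[[0,0],[.0005,0],[0,.0005]]))
    return r.x.round(4),round(-r.fun,1)
E
python3 - <<'E'
from fit import *
w1=cv2.imread('pics/w1.png');w2=cv2.imread('pics/w2.png')
p1,p2=[.4883,-.0764,.2063],[.5283,.2274,.2059]; q1,q2=[1,.0007,.0001,.0001],[1,.0003,-.0003,.0004]
for c in ([(.03,.029)],[(.016,.029)],[(.03,.029),(.016,.029)]): print('cup',fit(w1,p1,q1,c,(.490,-.0765)))
for c in ([(.042,.064)],[(.0247,.064)],[(.078,.018)],[(.042,.064),(.0247,.064)]): print('hub',fit(w2,p2,q2,c,(.533,.229)))
print('cup in w2',fit(w2,p2,q2,[(.03,.029)],(.490,-.0765)))
E
```

```text
cup (array([ 0.4898, -0.0764]), np.float64(25.0))
cup (array([ 0.4899, -0.0764]), np.float64(5.0))
cup (array([ 0.4899, -0.0764]), np.float64(30.0))
hub (array([0.5323, 0.23  ]), np.float64(12.2))
hub (array([0.5334, 0.2293]), np.float64(17.8))
hub (array([0.5339, 0.2296]), np.float64(16.6))
hub (array([0.5329, 0.2296]), np.float64(29.5))
cup in w2 (array([ 0.4898, -0.0733]), np.float64(12.7))
```

```bash
python3 -m handwheel '[[[0.085,-0.0048,0.038,0,0],[0.085,-0.0048,0.038,0,0],[0.085,-0.0048,0.038,0,0],[0.085,-0.0048,0.038,0,0],[0.085,-0.0048,0.038,0,0],[0.085,-0.0048,0.038,0,0],[0.085,-0.0048,0.038,0,0],[0.085,-0.0048,0.038,0,0],[0.085,0,0,0,0],[0.085,0,0,0,0]]]'
python3 -m handwheel '[[[0.085,0,0,0.03,0],[0.085,0,0,0.03,0],[0.085,0,0,0.03,0],[0.085,0,0,0.03,0],[0.085,0,0,0.03,0],[0.085,0,0,0,0],[0.085,0,0,0,0],[0.085,0,0,0,0]]]'
```

```text
time: 5.03
eef_pos: [0.4893, -0.0788, 0.2064]
tcp_rot: [1.0, -0.003, 0.0, -0.0]
contact_force: [-0.2, 0.0, -0.2]
opening: 0.995
finger_force: 0.0
time: 5.7
eef_pos: [0.4912, -0.076, 0.0579]
tcp_rot: [1.0, 0.0, 0.001, 0.0]
contact_force: [0.7, -0.5, 0.6]
opening: 0.998
finger_force: 0.0
```

```bash
python3 -m handwheel '[[[0.085,-0.001,0,0.015,0],[0.085,0,0,0.015,0],[0.085,0,0,0.01,0],[0.085,0,0,0.006,0],[0.085,0,0,0,0],[0.085,0,0,0,0],[0.085,0,0,0,0]]]'
python3 -m handwheel '[[[0.03,0,0,0,0],[0.03,0,0,0,0],[0.03,0,0,0,0],[0.03,0,0,0,0],[0.03,0,0,0,0],[0.03,0,0,0,0],[0.03,0,0,0,0],[0.03,0,0,0,0],[0.03,0,0,0,0],[0.03,0,0,0,0]]]' 30
```

```text
time: 6.28
eef_pos: [0.4899, -0.0765, 0.0113]
tcp_rot: [1.0, 0.0, 0.001, 0.0]
contact_force: [1.1, 0.0, -0.1]
opening: 0.992
finger_force: 0.0
time: 7.12
eef_pos: [0.489, -0.0762, 0.0102]
tcp_rot: [1.0, 0.0, -0.0, -0.0]
contact_force: [-0.2, -0.1, 0.3]
opening: 0.351
finger_force: 0.0
```

Run:
```python
from h import *
im=viewer.read_camera('wrist').copy();cv2.imwrite('pics/w3.png',im);print(get_state()['eef_pos'],ctrl.pinch_z)
```

```text
[ 0.48897306 -0.0761973   0.01020747] 0.0187
```

View pics/w3.png

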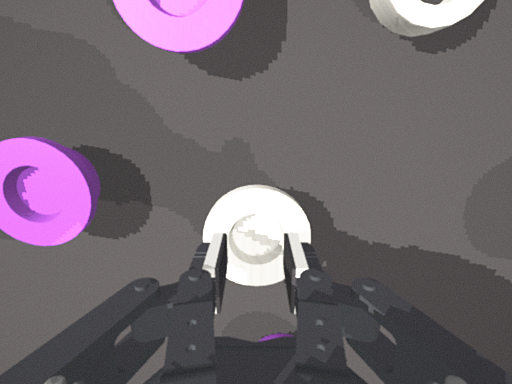

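Pixel view: the fingertips sit at (215,245) and (293,245) over the near part of the cup, whose rim centre is about (257,235). So the fingers passed above the rim, or the cup was nudged. I measure the cup now.

Run:
```python
from fit import *
s=get_state();w=cv2.imread('pics/w3.png')
for c in ([(.03,.029)],[(.016,.029)]): print(fit(w,s['eef_pos'],s['tcp_rot'],c,(.489,-.0764),span=.03))
for P in ((.489,-.061,.01),(.489,-.061,.029),(.489,-.061,.040),(.4898,-.0764,.029)): print(P,proj('wrist',P))
print(s['opening'],s['contact_force'],s['wrist_torque'])
```

```text
(array([ 0.4903, -0.0761]), np.float64(19.1))
(array([ 0.4741, -0.0753]), np.float64(13.0))
(0.489, -0.061, 0.01) (np.float64(231.3183217603405), np.float64(226.1134992323378))
(0.489, -0.061, 0.029) (np.float64(228.7160251977077), np.float64(240.1584786976548))
(0.489, -0.061, 0.04) (np.float64(226.93203102764787), np.float64(249.78695911165687))
(0.4898, -0.0764, 0.029) (np.float64(256.11582973464465), np.float64(238.87437527665773))
0.35571757422029565 [ 0.23372735 -0.29120949  0.10250907] [ 0.04398257  0.01318122 -0.01199601]
```

The cup is undisturbed at (0.4903,-0.0761). At 60 mm opening the pad tips stand about 19 mm behind the TCP, so they swept just over the rim. I reopen, go 11 mm lower and close again.

```bash
python3 -m handwheel '[[[0.085,0,0,0,0],[0.085,0,0,0,0],[0.085,0,0,0,0],[0.085,0,0,0,0],[0.085,0,0,0,0],[0.085,0,0,0,0],[0.085,0.0005,0,0.004,0],[0.085,0,0,0.004,0],[0.085,0,0,0.003,0],[0.085,0,0,0,0],[0.085,0,0,0,0]]]' 30
python3 -m handwheel '[[[0.045,0,0,0,0],[0.045,0,0,0,0],[0.045,0,0,0,0],[0.045,0,0,0,0],[0.045,0,0,0,0],[0.045,0,0,0,0],[0.045,0,0,0,0],[0.045,0,0,0,0]]]' 30
```

```text
time: 8.08
eef_pos: [0.4891, -0.0761, -0.0013]
tcp_rot: [1.0, 0.0, -0.001, -0.0]
contact_force: [-0.0, -0.3, 0.9]
opening: 0.998
finger_force: 0.0
time: 8.75
eef_pos: [0.4914, -0.0766, 0.0017]
tcp_rot: [1.0, 0.0, 0.002, 0.0]
contact_force: [-1.3, 2.0, 10.3]
opening: 0.529
finger_force: 5.0
```

The fingers still rode over the rim (10 N up), so the tips sit about 30 mm behind the TCP at this opening. I open again and check the cup.

```bash
python3 -m handwheel '[[[0.085,0,0,0,0],[0.085,0,0,0,0],[0.085,0,0,0,0],[0.085,0,0,0,0],[0.085,0,0,0,0],[0.085,0,0,0,0]]]' 30
python3 - <<'E'
from fit import *
s=get_state();w=viewer.read_camera('wrist').copy();cv2.imwrite('pics/w4.png',w)
print(s['eef_pos'],s['tcp_rot'])
for c in ([(.03,.029)],[(.016,.029)]): print(fit(w,s['eef_pos'],s['tcp_rot'],c,(.489,-.0764),span=.012))
E
```

```text
time: 9.25
eef_pos: [0.4892, -0.0761, -0.0011]
tcp_rot: [1.0, -0.0, -0.0, -0.0]
contact_force: [0.7, 0.7, 0.5]
opening: 0.994
finger_force: 0.0
[ 0.489227   -0.07609576 -0.00106243] [ 9.99999952e-01 -1.41092539e-05 -2.92145517e-04 -1.05385134e-04]
(array([ 0.4899, -0.0763]), np.float64(22.9))
(array([ 0.4895, -0.0766]), np.float64(10.1))
```

View pics/w4.png

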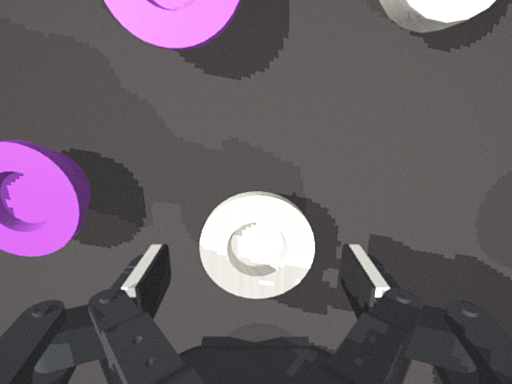

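The cup still stands upright at (257,245), with pads open either side at (165,246) and (350,246). I lower another 14 mm, checking force, and close.

```bash
python3 -m handwheel '[[[0.085,0.0005,0,0.005,0],[0.085,0,0,0.005,0],[0.085,0,0,0.004,0],[0.085,0,0,0,0],[0.085,0,0,0,0]]]' 30
python3 -m handwheel '[[[0.05,0,0,0,0],[0.05,0,0,0,0],[0.05,0,0,0,0],[0.05,0,0,0,0],[0.05,0,0,0,0],[0.05,0,0,0,0],[0.05,0,0,0,0]]]' 30
```

```text
time: 9.72
eef_pos: [0.4895, -0.076, -0.0154]
tcp_rot: [1.0, 0.0, -0.001, -0.0]
contact_force: [0.7, -0.2, 1.3]
opening: 0.996
finger_force: 0.0
time: 10.3
eef_pos: [0.4903, -0.0764, -0.0143]
tcp_rot: [1.0, 0.0, 0.0, 0.0]
contact_force: [-1.7, -0.3, 5.6]
opening: 0.672
finger_force: 33.2
```

```bash
python3 -m handwheel '[[[0.05,0,0,0,0],[0.05,0,0,-0.004,0],[0.05,0,0,-0.01,0],[0.05,0,0,-0.02,0],[0.05,0,0,-0.035,0],[0.05,0,0,-0.035,0],[0.05,0,0,-0.035,0],[0.05,0,0,-0.011,0],[0.05,0,0,0,0],[0.05,0,0,0,0]]]' 45
python3 - <<'E'
from h import *
s=get_state();print(s['eef_pos'])
for i,c in enumerate(('wrist','scene')):
    im=viewer.read_camera(c).copy();cv2.imwrite(f'pics/l_{c}.png',im)
    if c=='scene':
        u,v=map(int,proj('scene',s['eef_pos'])); b=cv2.resize(im[max(0,v-90):v+60,max(0,u-80):u+80],None,fx=2.56,fy=2.56,interpolation=2)
    else: a=im
cv2.imwrite('pics/lift.png',cv2.resize(np.hstack([a,cv2.resize(b,(410,384))]),(800,333)))
E
```

```text
time: 11.13
eef_pos: [0.4894, -0.0759, 0.1344]
tcp_rot: [1.0, 0.0, -0.0, -0.0]
contact_force: [-0.1, -0.0, -4.5]
opening: 0.671
finger_force: 49.2
[ 0.48936863 -0.07590923  0.13438104]
```

View pics/lift.png

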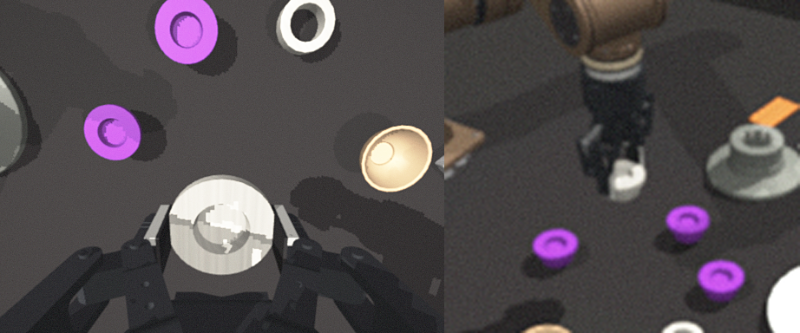

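Held: the cup hangs between the pads, rim centre at picture (222,228). I measure its place and level in the hand.

Run:
```python
from fit import *
s=get_state();w=cv2.imread('pics/l_wrist.png');p=s['eef_pos']
for dz in (.038,.040,.042,.044,.046,.048,.05): print(dz,[ (a-np.array(p[:2]),b) for a,b in (fit(w,p,s['tcp_rot'],[(.03,p[2]+dz)],(p[0],p[1]),span=.008),fit(w,p,s['tcp_rot'],[(.016,p[2]+dz)],(p[0],p[1]),span=.008))])
```

```text
0.038 [(array([-0.00579992,  0.00048708]), np.float64(14.8)), (array([-0.00399992,  0.00108708]), np.float64(11.4))]
0.04 [(array([-0.00289992,  0.00018708]), np.float64(15.9)), (array([-0.00279992,  0.00068708]), np.float64(12.3))]
0.042 [(array([-0.00109992,  0.00038708]), np.float64(21.8)), (array([-0.00139992,  0.00038708]), np.float64(13.3))]
0.044 [(array([0.00020008, 0.00048708]), np.float64(22.4)), (array([7.72385737e-08, 3.87079286e-04]), np.float64(13.6))]
0.046 [(array([0.00150008, 0.00108708]), np.float64(20.5)), (array([0.00130008, 0.00028708]), np.float64(12.7))]
0.048 [(array([0.00350008, 0.00128708]), np.float64(18.7)), (array([ 2.60007724e-03, -1.29207139e-05]), np.float64(10.7))]
0.05 [(array([4.70007724e-03, 8.70792861e-05]), np.float64(16.5)), (array([-0.00699992,  0.00838708]), np.float64(9.3))]
```

In hand the cup is centred (offset +0.4 mm in y) and level, with the rim at TCP+44 mm. I carry it over the bore.

```bash
python3 -m handwheel '[[[0.05,0.0054,-0.0381,0,0],[0.05,0.0054,-0.0381,0,0],[0.05,0.0054,-0.0381,0,0],[0.05,0.0054,-0.0381,0,0],[0.05,0.0054,-0.0381,0,0],[0.05,0.0054,-0.0381,0,0],[0.05,0.0054,-0.0381,0,0],[0.05,0.0054,-0.0381,0,0],[0.05,0,0,0.01,0],[0.05,0,0,0.01,0],[0.05,0,0,0,0],[0.05,0,0,0,0]]]' 45
cat > rel.py <<'E'
from fit import *
import sys
dz=float(sys.argv[1]) if len(sys.argv)>1 else .044
s=get_state();p,q=s['eef_pos'],s['tcp_rot'];w=viewer.read_camera('wrist').copy();cv2.imwrite('pics/rel.png',w)
print(p,s['contact_force'])
c=fit(w,p,q,[(.03,p[2]+dz)],p[:2],span=.006)
print('cup',c)
for k in ([(.078,.018)],[(.042,.064)],[(.078,.018),(.042,.064)]): h=fit(w,p,q,k,(.533,.2295),span=.006);print('hub',h,'move cup by',h[0]-c[0])
E
python3 rel.py
```

```text
time: 12.23
eef_pos: [0.5311, 0.2271, 0.1119]
tcp_rot: [1.0, -0.001, -0.003, 0.001]
contact_force: [-0.4, 0.0, -1.8]
opening: 0.672
finger_force: 49.6
[0.53107006 0.22714275 0.11189245] [-0.41110647  0.03990593 -1.82634927]
cup (array([0.5313, 0.2277]), np.float64(21.3))
hub (array([0.5321, 0.227 ]), np.float64(12.4)) move cup by [ 0.0008 -0.0007]
hub (array([0.5322, 0.23  ]), np.float64(10.5)) move cup by [0.0009 0.0023]
hub (array([0.532 , 0.2301]), np.float64(22.1)) move cup by [0.0007 0.0024]
```

```bash
python3 -m handwheel '[[[0.05,0.0014,-0.002,0.015,0],[0.05,0,0,0.015,0],[0.05,0,0,0.015,0],[0.05,0,0,0.011,0],[0.05,0,0,0,0],[0.05,0,0,0,0],[0.05,0,0,0,0]]]' 45
python3 rel.py; python3 rel.py
```

```text
time: 12.87
eef_pos: [0.5355, 0.2304, 0.0603]
tcp_rot: [1.0, -0.0, 0.001, -0.0]
contact_force: [0.2, -0.8, -1.5]
opening: 0.665
finger_force: 49.6
[0.5354718  0.23036726 0.06029236] [ 0.15581569 -0.78538342 -1.46347272]
cup (array([0.5353, 0.2309]), np.float64(21.3))
hub (array([0.5321, 0.2273]), np.float64(11.4)) move cup by [-0.0032 -0.0036]
hub (array([0.5322, 0.2298]), np.float64(12.3)) move cup by [-0.0031 -0.0011]
hub (array([0.5321, 0.2298]), np.float64(22.8)) move cup by [-0.0032 -0.0011]
[0.53571452 0.23056439 0.06062154] [ 0.21572451 -0.14684608 -3.08517251]
cup (array([0.5355, 0.2311]), np.float64(21.3))
hub (array([0.5321, 0.2273]), np.float64(11.4)) move cup by [-0.0034 -0.0038]
hub (array([0.5323, 0.2298]), np.float64(12.2)) move cup by [-0.0032 -0.0013]
hub (array([0.5321, 0.2296]), np.float64(22.8)) move cup by [-0.0034 -0.0015]
```

```bash
python3 -m handwheel '[[[0.05,-0.0028,0.0012,0,0],[0.05,0,0,0,0],[0.05,0,0,0,0],[0.05,0,0,0,0],[0.05,0,0,0,0]]]' 45
python3 rel.py
```

```text
time: 13.38
eef_pos: [0.5318, 0.2295, 0.0594]
tcp_rot: [1.0, 0.0, 0.0, -0.0]
contact_force: [0.7, 0.2, -2.7]
opening: 0.665
finger_force: 49.6
[0.53182945 0.22950195 0.05939958] [ 0.65322377  0.19636432 -2.7249927 ]
cup (array([0.5317, 0.23  ]), np.float64(21.4))
hub (array([0.5319, 0.2273]), np.float64(11.8)) move cup by [ 0.0002 -0.0027]
hub (array([0.5322, 0.2299]), np.float64(12.0)) move cup by [ 0.0005 -0.0001]
hub (array([0.532 , 0.2299]), np.float64(22.9)) move cup by [ 0.0003 -0.0001]
```

```bash
python3 -m handwheel '[[[0.05,0.0005,0,0.004,0],[0.05,0,0,0.004,0],[0.05,0,0,0.004,0],[0.05,0,0,0.003,0],[0.05,0,0,0,0],[0.05,0,0,0,0]]]' 45
python3 rel.py
```

```text
time: 13.93
eef_pos: [0.5322, 0.2292, 0.0438]
tcp_rot: [1.0, -0.0, -0.0, 0.0]
contact_force: [0.9, -0.9, -1.6]
opening: 0.674
finger_force: 49.6
[0.53219488 0.22918553 0.0437712 ] [ 0.91167202 -0.88645572 -1.64438902]
cup (array([0.5321, 0.2297]), np.float64(21.4))
hub (array([0.5315, 0.2287]), np.float64(11.0)) move cup by [-0.0006 -0.001 ]
hub (array([0.5322, 0.2296]), np.float64(11.1)) move cup by [ 1.e-04 -1.e-04]
hub (array([0.532 , 0.2296]), np.float64(21.4)) move cup by [-1.e-04 -1.e-04]
```

```bash
python3 -m handwheel '[[[0.05,0,0,0.0015,0],[0.05,0,0,0.0015,0],[0.05,0,0,0.0015,0],[0.05,0,0,0.001,0],[0.05,0,0,0,0],[0.05,0,0,0,0]]]' 45
python3 rel.py
```

```text
time: 14.48
eef_pos: [0.5332, 0.229, 0.0392]
tcp_rot: [1.0, 0.0, 0.001, 0.0]
contact_force: [3.0, -4.2, 0.5]
opening: 0.665
finger_force: 49.8
[0.5331909  0.22902792 0.03921065] [ 3.04417045 -4.20875995  0.50933287]
cup (array([0.533 , 0.2296]), np.float64(21.4))
hub (array([0.5317, 0.2276]), np.float64(11.4)) move cup by [-0.0013 -0.002 ]
hub (array([0.5321, 0.2296]), np.float64(13.4)) move cup by [-0.0009  0.    ]
hub (array([0.532 , 0.2296]), np.float64(23.9)) move cup by [-0.001  0.   ]
```

```bash
python3 -m handwheel '[[[0.05,0.0003,0.0004,0.001,0],[0.05,0,0,0.0005,0],[0.05,0,0,0,0],[0.05,0,0,0,0]]]' 45
python3 rel.py
```

```text
time: 14.87
eef_pos: [0.5334, 0.229, 0.0381]
tcp_rot: [1.0, 0.0, 0.001, 0.0]
contact_force: [1.7, -4.0, 4.4]
opening: 0.67
finger_force: 50.3
[0.53340782 0.22898878 0.03809775] [ 1.65229842 -3.97610457  4.40098256]
cup (array([0.5332, 0.2295]), np.float64(21.4))
hub (array([0.5313, 0.2293]), np.float64(11.6)) move cup by [-0.0019 -0.0002]
hub (array([0.5321, 0.2296]), np.float64(14.6)) move cup by [-1.1e-03  1.0e-04]
hub (array([0.5319, 0.2295]), np.float64(25.6)) move cup by [-0.0013  0.    ]
```

The pilot is in the lugs with a push of a few N and the underside is about 11 mm above the hub. I release.

```bash
python3 -m handwheel '[[[0.063,0,0.0003,0,0],[0.07,0,0,0,0],[0.075,0,0,0,0],[0.085,0,0,0,0],[0.085,0,0,0,0],[0.085,0,0,0,0],[0.085,0,0,0,0]]]' 45
python3 - <<'E'
from fit import *
s=get_state();p,q=s['eef_pos'],s['tcp_rot'];w=viewer.read_camera('wrist').copy();cv2.imwrite('pics/rel2.png',w)
for z in (.078,.080,.082,.084): print(z,fit(w,p,q,[(.03,z)],(.533,.2295),span=.006),fit(w,p,q,[(.016,z)],(.533,.2295),span=.006))
E
```

```text
time: 15.5
eef_pos: [0.5324, 0.2289, 0.0371]
tcp_rot: [1.0, -0.0, -0.0, -0.0]
contact_force: [0.3, -0.3, 0.2]
opening: 0.999
finger_force: 0.0
0.078 (array([0.5303, 0.2277]), np.float64(12.8)) (array([0.5299, 0.2294]), np.float64(13.1))
0.08 (array([0.5317, 0.229 ]), np.float64(18.1)) (array([0.5314, 0.2291]), np.float64(14.0))
0.082 (array([0.5328, 0.2292]), np.float64(22.0)) (array([0.5328, 0.229 ]), np.float64(14.2))
0.084 (array([0.5338, 0.2291]), np.float64(22.0)) (array([0.5341, 0.2289]), np.float64(13.2))
```

View pics/rel2.png

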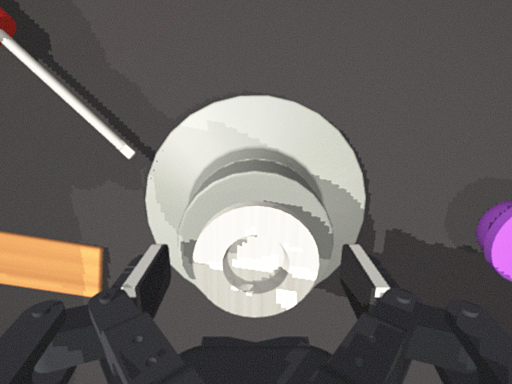

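Released: the cup stands upright in the bore, rim centre at pixel (256,258), underside about 11.5 mm above the hub, nothing touching. I lift, shut the fingers, and go over the +x side of the rim.

```bash
python3 -m handwheel '[[[0.085,0,0,-0.025,0],[0.085,0,0,-0.03,0],[0.085,0,0,-0.03,0],[0,0.013,-0.0002,0,0],[0,0.013,0,0,0],[0,0,0,0,0],[0,0,0,0,0],[0,0,0,0,0],[0,0,0,0,0],[0,0,0,0,0],[0,0,0,0,0],[0,0,0,0,0]]]' 30
python3 - <<'E'
from fit import *
s=get_state();p,q=s['eef_pos'],s['tcp_rot'];w=viewer.read_camera('wrist').copy();cv2.imwrite('pics/w5.png',w)
for z in (.081,.083): print(z,fit(w,p,q,[(.03,z)],(.533,.2295),span=.006))
for d in (0,-.01,-.02,-.03): print(d,proj('wrist',np.array(p)+[.011,0,-d]),proj('wrist',np.array(p)+[-.011,0,-d]))
E
```

```text
time: 16.55
eef_pos: [0.5582, 0.2289, 0.122]
tcp_rot: [1.0, 0.0, -0.0, 0.0]
contact_force: [0.3, -0.2, 0.6]
opening: 0.001
finger_force: 0.0
0.081 (array([0.5329, 0.2288]), np.float64(14.3))
0.083 (array([0.5334, 0.2289]), np.float64(15.0))
0 (np.float64(255.75915914399513), np.float64(209.8980169504557)) (np.float64(255.73167162691607), np.float64(242.2800603461352))
-0.01 (np.float64(255.79415087291494), np.float64(216.16539387743734)) (np.float64(255.76388078234365), np.float64(250.05092122768463))
-0.02 (np.float64(255.8332741284443), np.float64(223.17276952254622)) (np.float64(255.79974275658705), np.float64(258.7030702543649))
-0.03 (np.float64(255.87730654208792), np.float64(231.05942565039476)) (np.float64(255.8399162994491), np.float64(268.39543904068097))
```

View pics/w5.png

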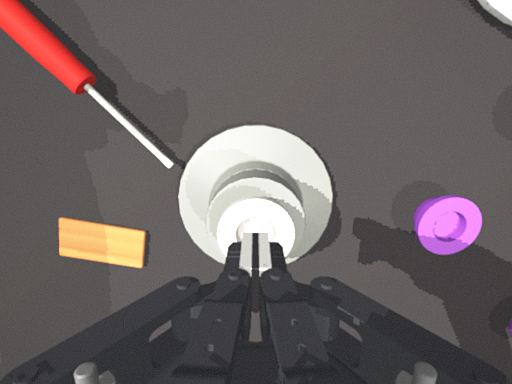

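The shut fingertips show at (256,233), i.e. about 28 mm behind the TCP, 25 mm off axis on the +x side. I expect contact at TCP z ≈ 0.054 and approach gently.

```bash
python3 -m handwheel '[[[0,0,0,0.025,0],[0,0,0,0.025,0],[0,0,0,0.006,0],[0,0,0,0.002,0],[0,0,0,0,0],[0,0,0,0,0]]]'
python3 -m handwheel '[[[0,0,0,0.001,0],[0,0,0,0.001,0],[0,0,0,0.001,0],[0,0,0,0.001,0],[0,0,0,0.001,0],[0,0,0,0.001,0]]]'
```

```text
time: 17.1
eef_pos: [0.5596, 0.2292, 0.0656]
tcp_rot: [1.0, 0.0, 0.001, -0.0]
contact_force: [0.0, 0.0, 0.1]
opening: 0.004
finger_force: 0.0
time: 17.6
eef_pos: [0.5586, 0.2289, 0.0582]
tcp_rot: [1.0, 0.0, 0.0, -0.0]
contact_force: [-0.7, -0.6, 1.5]
opening: 0.001
finger_force: 0.0
```

```bash
for i in 1 2; do :; done; python3 -m handwheel '[[[0,0,0,0.0008,0],[0,0,0,0.0008,0],[0,0,0,0.0008,0]]]'
python3 -m handwheel '[[[0,0,0,0.0008,0],[0,0,0,0.0008,0]]]'
```

```text
time: 17.85
eef_pos: [0.5589, 0.2289, 0.056]
tcp_rot: [1.0, 0.0, 0.0, -0.0]
contact_force: [0.8, -0.9, 1.0]
opening: -0.002
finger_force: 0.7
time: 18.02
eef_pos: [0.5595, 0.229, 0.055]
tcp_rot: [1.0, 0.0, 0.001, -0.0]
contact_force: [-0.1, 0.2, 3.4]
opening: 0.002
finger_force: 1.8
```

```bash
python3 -m handwheel '[[[0,0,0,0.0005,0],[0,0,0,0.0005,0]]]'
python3 -m handwheel '[[[0,0,0,0.0005,0],[0,0,0,0.0005,0]]]'
```

```text
time: 18.18
eef_pos: [0.5597, 0.229, 0.0543]
tcp_rot: [1.0, 0.0, 0.001, -0.0]
contact_force: [1.1, 0.4, 4.8]
opening: -0.002
finger_force: 2.5
time: 18.35
eef_pos: [0.56, 0.2291, 0.0537]
tcp_rot: [1.0, 0.0, 0.002, -0.0]
contact_force: [0.7, -0.8, 6.5]
opening: 0.004
finger_force: 3.4
```

```bash
python3 -m handwheel '[[[0,0,0,0.0005,0],[0,0,0,0.0005,0],[0,0,0,0.0005,0]]]'
python3 -m handwheel '[[[0,0,0,0.0005,0],[0,0,0,0.0005,0]]]'
python3 - <<'E'
from fit import *
s=get_state();p,q=s['eef_pos'],s['tcp_rot']
w=viewer.read_camera('scene').copy();u,v=map(int,proj('scene',(.533,.2295,.08)))
cv2.imwrite('pics/s1.png',cv2.resize(w[v-40:v+35,u-50:u+50],None,fx=6,fy=6,interpolation=2))
E
```

```text
time: 18.6
eef_pos: [0.5604, 0.2292, 0.0529]
tcp_rot: [1.0, 0.0, 0.002, -0.0]
contact_force: [-0.2, -0.8, 10.4]
opening: 0.001
finger_force: 4.8
time: 18.77
eef_pos: [0.5606, 0.2293, 0.0523]
tcp_rot: [1.0, 0.0, 0.002, -0.0]
contact_force: [-0.1, -0.5, 10.4]
opening: -0.002
finger_force: 5.5
```

```bash
python3 -m handwheel '[[[0,0,0,-0.006,0],[0,0,0,-0.008,0],[0,-0.026,0,0,0],[0,-0.0265,0,0,0],[0,0,0,0,0],[0,0,0,0,0]]]'
python3 rel.py .0166 | head -2
python3 -m handwheel '[[[0,0,0,0.003,0],[0,0,0,0.002,0],[0,0,0,0.001,0],[0,0,0,0.001,0],[0,0,0,0.001,0]]]'
```

```text
time: 19.32
eef_pos: [0.5041, 0.2289, 0.0629]
tcp_rot: [1.0, 0.0, -0.001, 0.0]
contact_force: [-0.1, 0.2, -0.4]
opening: 0.0
finger_force: 0.0
[0.50408977 0.22889453 0.06286257] [-0.08725441  0.15091236 -0.38342154]
cup (array([0.514 , 0.2342]), np.float64(6.2))
time: 19.78
eef_pos: [0.5067, 0.2289, 0.057]
tcp_rot: [1.0, -0.0, -0.0, 0.0]
contact_force: [-5.1, -1.2, 9.9]
opening: -0.002
finger_force: 4.8
```

```bash
cat > tilt.py <<'E'
# fit rim circle centre height and tilt about y (lean along x) from scene+wrist pictures
from fit import *
s=get_state();w=viewer.read_camera('scene').copy();u,v=map(int,proj('scene',(.533,.2295,.08)))
cv2.imwrite('pics/s2.png',cv2.resize(w[v-40:v+35,u-50:u+50],None,fx=6,fy=6,interpolation=2))
print(s['eef_pos'],s['contact_force'],s['time'])
E
python3 tilt.py
```

```text
[0.50670337 0.22894852 0.05698276] [-5.07443201 -1.23322597  9.87161132] 19.7833
```

View pics/s2.png

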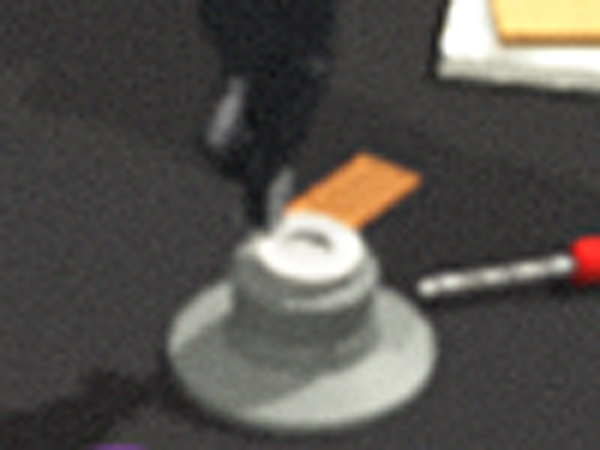

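The picture shows the tip on the near-side rim at (275,225) and the cup leaning somewhat towards +x. I press this high side now to level it.

```bash
python3 -m handwheel '[[[0,0,0,0.0007,0],[0,0,0,0.0007,0]]]'; python3 -m handwheel '[[[0,0,0,0.0007,0],[0,0,0,0.0007,0]]]'; python3 -m handwheel '[[[0,0,0,0.0006,0],[0,0,0,0.0006,0]]]'
```

```text
time: 20.0
eef_pos: [0.5064, 0.2289, 0.0561]
tcp_rot: [1.0, -0.0, -0.001, 0.0]
contact_force: [-6.1, -1.7, 12.2]
opening: -0.0
finger_force: 6.0
time: 20.17
eef_pos: [0.506, 0.2289, 0.055]
tcp_rot: [1.0, 0.0, -0.001, 0.0]
contact_force: [-8.3, -1.3, 14.1]
opening: -0.001
finger_force: 6.8
time: 20.33
eef_pos: [0.5055, 0.2289, 0.0539]
tcp_rot: [1.0, 0.0, -0.002, 0.0]
contact_force: [-8.0, -2.0, 15.3]
opening: 0.002
finger_force: 7.2
```

```bash
python3 -m handwheel '[[[0,0,0,-0.006,0],[0,0,0,-0.025,0],[0,-0.02,0,-0.03,0],[0,0,0,0,0],[0,0,0,0,0]]]'
cat > tilt.py <<'E'
from fit import *
p=viewer.camera_params('wrist'); f=192/np.tan(np.radians(p['fov_y'])/2)
s=get_state();T=np.eye(4);T[:3,:3]=R.from_quat(s['tcp_rot']).as_matrix();T[:3,3]=s['eef_pos'];M=T@np.array(p['hand_eye'])
w=viewer.read_camera('wrist').copy();cv2.imwrite('pics/tilt.png',w)
mag=np.hypot(*[cv2.Sobel(cv2.GaussianBlur(cv2.cvtColor(w,6).astype(float),(0,0),1.2),6,a,1-a)/8 for a in(0,1)]);mag=np.minimum(mag,25)
t=np.linspace(0,2*np.pi,180,endpoint=False)
def sc(q):
    tot=0
    Rt=R.from_rotvec([q[3],q[4],0]).as_matrix(); ax=np.array([.5327,.2295,.060])
    for r,h in((.03,.029),(.016,.029),(.03,.022)):
        P=np.c_[r*np.cos(t),r*np.sin(t),0*t+h-.012]@Rt.T+[q[0],q[1],q[2]-.017]
        c=(P-M[:3,3])@M[:3,:3];u,v=p['cx']+f*c[:,0]/-c[:,2],p['cy']-f*c[:,1]/-c[:,2]
        m=map_coordinates(mag,[v,u],order=1)
        tot-= m.mean()*(1 if h>.028 else 0)
    return tot
best=None
for z in np.arange(.068,.0845,.002):
  for ty in np.arange(-.1,.11,.025):
    for x in np.arange(.529,.5371,.002):
      for y in (.228,.230):
        v=sc((x,y,z,0,ty))
        if best is None or v<best[0]: best=(v,[x,y,z,0,ty])
r=minimize(sc,best[1],method='Nelder-Mead',options=dict(initial_simplex=np.array(best[1])+np.vstack([np.zeros(5),np.diag([.001,.001,.001,.02,.02])]),maxiter=600))
print('axis xy',r.x[:2].round(4),'rim z',r.x[2].round(4),'tilt deg (about x, y)',np.degrees(r.x[3:]).round(1),round(r.fun,1),s['time'])
E
python3 tilt.py
```

```text
time: 20.75
eef_pos: [0.4875, 0.2294, 0.1148]
tcp_rot: [1.0, 0.0, 0.002, -0.001]
contact_force: [0.4, -0.7, -0.4]
opening: 0.0
finger_force: 0.0
axis xy [0.5334 0.2294] rim z 0.0798 tilt deg (about x, y) [1.2 1.5] -29.9 20.75
```

View pics/tilt.png

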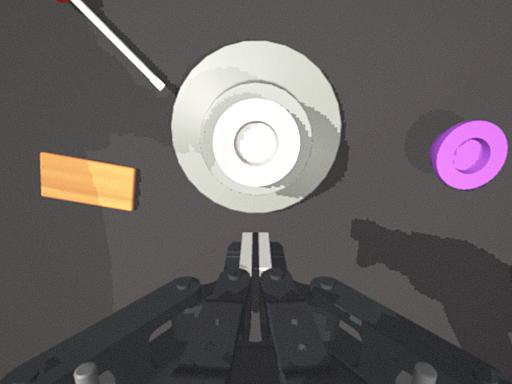

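(That makes 12 pictures viewed, over the limit of 10; I'll view no more and work from numbers.) Rim z is 0.080 (8.8 mm to go) with a lean of about 1.5° toward +x, so I press the -x side next.

```bash
python3 -m handwheel '[[[0,0.022,0,0.02,0],[0,0,0,0.025,0],[0,0,0,0.008,0],[0,0,0,0.003,0],[0,0,0,0,0],[0,0,0,0,0]]]'; python3 -m handwheel '[[[0,0,0,0.001,0],[0,0,0,0.001,0],[0,0,0,0.0007,0],[0,0,0,0.0007,0]]]'; python3 -m handwheel '[[[0,0,0,0.0006,0],[0,0,0,0.0006,0]]]'
```

```text
time: 21.3
eef_pos: [0.5079, 0.2289, 0.0567]
tcp_rot: [1.0, 0.0, -0.0, 0.0]
contact_force: [0.9, 0.1, 0.4]
opening: 0.001
finger_force: 0.0
time: 21.63
eef_pos: [0.5084, 0.2291, 0.0539]
tcp_rot: [1.0, 0.0, 0.001, -0.0]
contact_force: [0.6, 0.1, -0.1]
opening: 0.001
finger_force: 0.0
time: 21.8
eef_pos: [0.5081, 0.229, 0.0523]
tcp_rot: [1.0, -0.0, 0.0, -0.0]
contact_force: [0.4, 0.8, -0.4]
opening: -0.003
finger_force: 0.0
```

```bash
python3 -m handwheel '[[[0,0,0,0.0006,0],[0,0,0,0.0006,0],[0,0,0,0.0006,0]]]'; python3 -m handwheel '[[[0,0,0,0.0006,0],[0,0,0,0.0006,0],[0,0,0,0.0006,0]]]';python3 -m handwheel '[[[0,0,0,0.0006,0],[0,0,0,0.0006,0]]]'
```

```text
time: 22.05
eef_pos: [0.5082, 0.229, 0.0518]
tcp_rot: [1.0, 0.0, -0.0, 0.0]
contact_force: [-5.2, 0.1, 9.7]
opening: 0.004
finger_force: 5.3
time: 22.3
eef_pos: [0.5083, 0.2291, 0.0514]
tcp_rot: [1.0, 0.0, -0.001, 0.0]
contact_force: [-6.7, -1.8, 16.5]
opening: -0.0
finger_force: 8.7
time: 22.47
eef_pos: [0.5083, 0.2292, 0.0512]
tcp_rot: [1.0, 0.0, -0.001, 0.0]
contact_force: [-9.7, -1.3, 22.3]
opening: 0.001
finger_force: 11.5
```

```bash
python3 -m handwheel '[[[0,0,0,0,0],[0,0,0,0,0],[0,0,0,0,0]]]';  python3 -m handwheel '[[[0,0,0,-0.006,0],[0,0,0,-0.025,0],[0,-0.022,0,-0.03,0],[0,0,0,0,0],[0,0,0,0,0]]]'; python3 tilt.py
```

```text
time: 22.72
eef_pos: [0.5083, 0.2292, 0.0512]
tcp_rot: [1.0, 0.0, -0.001, 0.0]
contact_force: [-9.0, -2.1, 18.7]
opening: 0.003
finger_force: 10.0
time: 23.13
eef_pos: [0.4871, 0.2294, 0.1103]
tcp_rot: [1.0, 0.0, 0.002, -0.001]
contact_force: [0.2, -0.3, 0.2]
opening: 0.001
finger_force: 0.0
axis xy [0.5331 0.2292] rim z 0.0788 tilt deg (about x, y) [ 0.5 -1. ] -28.4 23.1333
```

```bash
python3 -m handwheel '[[[0,0.035,0,0,0],[0,0.0355,0,0.02,0],[0,0,0,0.025,0],[0,0,0,0.009,0],[0,0,0,0,0],[0,0,0,0,0]]]'; python3 -m handwheel '[[[0,0,0,0.0007,0],[0,0,0,0.0007,0],[0,0,0,0.0007,0],[0,0,0,0.0007,0],[0,0,0,0.0007,0],[0,0,0,0.0007,0]]]'; python3 -m handwheel '[[[0,0,0,0.0007,0],[0,0,0,0.0007,0]]]'
```

```text
time: 23.68
eef_pos: [0.5546, 0.2286, 0.0526]
tcp_rot: [1.0, 0.0, -0.002, 0.001]
contact_force: [-0.3, 0.4, 0.7]
opening: 0.003
finger_force: 0.0
time: 24.18
eef_pos: [0.5566, 0.229, 0.0505]
tcp_rot: [1.0, 0.0, 0.0, -0.0]
contact_force: [0.3, -0.6, 0.8]
opening: 0.0
finger_force: 0.0
time: 24.35
eef_pos: [0.5566, 0.2289, 0.0487]
tcp_rot: [1.0, 0.0, 0.0, -0.0]
contact_force: [-0.3, 0.2, 0.2]
opening: -0.001
finger_force: 0.0
```

```bash
python3 -m handwheel '[[[0,0,0,0.0006,0],[0,0,0,0.0006,0],[0,0,0,0.0006,0]]]'; python3 -m handwheel '[[[0,0,0,0.0006,0],[0,0,0,0.0006,0]]]';python3 -m handwheel '[[[0,0,0,0.0005,0],[0,0,0,0.0005,0]]]'
```

```text
time: 24.6
eef_pos: [0.5566, 0.2289, 0.0472]
tcp_rot: [1.0, -0.0, -0.0, 0.0]
contact_force: [-1.8, -1.1, 4.9]
opening: -0.002
finger_force: 2.1
time: 24.77
eef_pos: [0.5567, 0.229, 0.0471]
tcp_rot: [1.0, 0.0, -0.0, 0.0]
contact_force: [-4.5, -0.7, 8.6]
opening: 0.005
finger_force: 4.6
time: 24.93
eef_pos: [0.5568, 0.229, 0.0469]
tcp_rot: [1.0, 0.0, -0.0, 0.0]
contact_force: [-4.7, -1.4, 12.8]
opening: -0.002
finger_force: 6.3
```

Touch heights (−x 0.0512, +x 0.0474) disagree with the vision tilt. I back off and measure the lean from an oblique view on the +x side, which is far more sensitive.

```bash
python3 -m handwheel '[[[0,0,0,-0.01,0],[0,0.02,0,-0.03,0],[0,0.03,0,-0.02,0],[0,0.03,0,0,0],[0,0,0,0,0],[0,0,0,0,0],[0,0,0,0,0]]]'
cat > tilt2.py <<'E'
from fit import *
import sys
from scipy.optimize import differential_evolution
p=viewer.camera_params('wrist'); f=192/np.tan(np.radians(p['fov_y'])/2)
s=get_state();T=np.eye(4);T[:3,:3]=R.from_quat(s['tcp_rot']).as_matrix();T[:3,3]=s['eef_pos'];M=T@np.array(p['hand_eye'])
if len(sys.argv)<2: w=viewer.read_camera('wrist').copy();cv2.imwrite('pics/t2.png',w)
else: w=cv2.imread('pics/t2.png')
g=cv2.GaussianBlur(cv2.cvtColor(w,6).astype(float),(0,0),1.0)
gx,gy=cv2.Sobel(g,6,1,0)/8,cv2.Sobel(g,6,0,1)/8
t=np.linspace(0,2*np.pi,240,endpoint=False)
def circ(c,Rt,r,h):
    P=np.c_[r*np.cos(t),r*np.sin(t),0*t+h]@Rt.T+c
    q=(P-M[:3,3])@M[:3,:3];return p['cx']+f*q[:,0]/-q[:,2],p['cy']-f*q[:,1]/-q[:,2]
def edge(u,v,sign=None):
    du,dv=np.gradient(u),np.gradient(v);n=np.hypot(du,dv)
    d=(map_coordinates(gx,[v,u],order=1)*dv-map_coordinates(gy,[v,u],order=1)*du)/n
    return np.clip(abs(d),0,20).mean()
def hub(q): return -sum(edge(*circ([q[0],q[1],0],np.eye(3),r,z)) for r,z in((.042,.064),(.078,.018)))
h=differential_evolution(hub,[(.526,.539),(.223,.236)],seed=1);hx,hy=h.x
def cup(q):
    Rt=R.from_rotvec([q[3],q[4],0]).as_matrix(); c=[hx+q[0],hy+q[1],q[2]]
    return -edge(*circ(c,Rt,.03,0))-edge(*circ(c,Rt,.016,0))
# q: rim centre offset, rim z, tilt
for k in range(2):
    r=differential_evolution(cup,[(-.004,.004),(-.004,.004),(.068,.085),(-.12,.12),(-.12,.12)],seed=k,popsize=20,maxiter=150)
    print('rim off mm',(r.x[:2]*1e3).round(1),'underside above hub mm',((r.x[2]-.071)*1e3).round(1),'tilt deg',np.degrees(r.x[3:]).round(1),round(r.fun,1))
print('hub',h.x.round(4),round(h.fun,1),s['eef_pos'].round(4),s['time'])
E
python3 tilt2.py
```

```text
time: 25.52
eef_pos: [0.6357, 0.2288, 0.1037]
tcp_rot: [1.0, -0.0, -0.001, 0.0]
contact_force: [-0.2, -0.0, -1.0]
opening: -0.0
finger_force: 0.0
rim off mm [-3.7  2.3] underside above hub mm 4.4 tilt deg [-6.6 -5.1] -7.6
rim off mm [-4.   2.3] underside above hub mm 4.2 tilt deg [-6.4 -5.7] -7.6
hub [0.536  0.2302] -10.8 [0.6357 0.2288 0.1037] 25.5167
```

```bash
python3 -m handwheel '[[[0,-0.029,0.026,0,0],[0,-0.029,0.026,0,0],[0,-0.029,0.026,0,0],[0,-0.029,0.026,0,0],[0,-0.029,0.026,0,0],[0,0,0,0,0],[0,0,0,0,0],[0,0,0,0,0]]]'
python3 tilt2.py
python3 - <<'E'
from h import *
w=cv2.imread('pics/t2.png');g=cv2.cvtColor(w,6);print(proj('wrist',(.533,.2295,.078)))
a=cv2.resize(g[100:240,0:150],(50,35),interpolation=cv2.INTER_AREA)
print('\n'.join(''.join(' .:-=+*#%@'[min(9,x//26)] for x in r) for r in a))
E
```

```text
time: 26.23
eef_pos: [0.4914, 0.0991, 0.105]
tcp_rot: [1.0, -0.0, 0.001, -0.0]
contact_force: [0.5, -0.6, 0.4]
opening: 0.002
finger_force: 0.0
rim off mm [ 2.  -0.2] underside above hub mm 5.4 tilt deg [0.1 6.9] -28.1
rim off mm [2.  0.1] underside above hub mm 5.0 tilt deg [0.1 6.8] -28.0
hub [0.5328 0.2294] -26.1 [0.4914 0.0991 0.105 ] 26.2333
(np.float64(61.44412034956585), np.float64(153.32774614112793))
-------#%%%%%%%%%%%%%%%%%%%%%%%%%#+-----======*%%%
------=%%%%%%%@@@@@@@@@@%%%%%%%%%%%#=-----=====+#%
------+%%%%@@@@@@@@@@@@@@@@###%%%%%%%=-----======+
------#%%%@@@@@@@@@@@@@@@@@@@*=#%%%%%%+-----==--==
-----+%%@@@@@@@@@@@@@@@@@@@@@@%+++%%%%%*-----==--=
-----%%%@@@@@@@@@@@@@@@@@@@@@@@@++=#%%%%+-----=---
----=%%@@@@@@@@@@@%##%@@@@@@@@@@@+==*%%%#=-----=--
----+%@@@@@@@@@%*==+*#%@@@@@@@@@@%==++#%%#-----=--
----+%@@@@@@@@#==+*%@@@@@@@@@@@@@@#=++=#%%+-----=-
----+%@@@@@@@%==+##@@@@@@@@@@@@@@@@+=+++*%#-----=-
----=%@@@@@@@*++*#@@@@@@@@@@@@@@@@@#=++++%%=------
-----%@@@@@@@*++*#@@@@@@@@@@@@@@@@@%==+++#%*------
-----#@@@@@@@*++*#@@@@@@@@@@@@@@@@@@==+++*##------
-----+@@@@@@@%+++#@@@@@@
[... 397 characters left out ...]
%@@@@@@@@@@@@@@@@%++******##=-==++***
:------------=*%%@@@@@@@@@@@#+=+****##%*===++*+***
:---------------*#%%%%%%%%%###*#*%%%%#*+*++**+****
:-----------------+*#%%#%%%%%#%%%%%%%%%%%%#***+***
::-------------------+#%%#####%%%#%%%%%%%%%%%###**
:----------------------+#%%%%%%%%%%%%%%%%%%%%%%%%%
::-----------------------+*%%%%%%%%%%%%%%%%%%%%%%%
:---------------------------=*#%%%%%%%%%%%%%%%%%%#
:------------------------------==+*##%%%%%%%#*+=--
--------------------------------------------------
--------------------------------------------------
--------------------------------------------------
--------------------------------------------------
--------------------------------------------------
```

The oblique fit is clear: the cup leans 6.8° toward +x (+x side about 1.5 mm above hub, −x side about 8.6 mm). I press only the −x side now, slowly, until it levels.

```bash
python3 -m handwheel '[[[0,0.004,-0.0325,0,0],[0,0.004,-0.0325,0,0],[0,0.004,-0.0325,0,0],[0,0.0045,-0.0325,0,0],[0,0,0,0.02,0],[0,0,0,0.02,0],[0,0,0,0.009,0],[0,0,0,0,0],[0,0,0,0,0]]]'; python3 -m handwheel '[[[0,0,0,0.001,0],[0,0,0,0.001,0],[0,0,0,0.0007,0],[0,0,0,0.0007,0]]]'; python3 -m handwheel '[[[0,-0.0002,0,0.0006,0],[0,-0.0002,0,0.0006,0],[0,-0.0002,0,0.0006,0]]]'
```

```text
time: 27.03
eef_pos: [0.5083, 0.2293, 0.0555]
tcp_rot: [1.0, 0.0, -0.0, 0.0]
contact_force: [0.2, -0.7, -0.0]
opening: 0.001
finger_force: 0.0
time: 27.37
eef_pos: [0.5086, 0.2288, 0.053]
tcp_rot: [1.0, -0.0, 0.001, -0.0]
contact_force: [0.1, -0.0, -0.7]
opening: -0.0
finger_force: 0.0
time: 27.62
eef_pos: [0.5076, 0.2288, 0.0507]
tcp_rot: [1.0, -0.0, 0.0, -0.0]
contact_force: [1.2, -0.8, 2.3]
opening: -0.004
finger_force: 1.4
```

```bash
python3 -m handwheel '[[[0,-0.0003,0,0.0006,0],[0,-0.0003,0,0.0006,0],[0,-0.0003,0,0.0006,0]]]'; python3 -m handwheel '[[[0,-0.0004,0,0.0006,0],[0,-0.0004,0,0.0005,0]]]'; python3 -m handwheel '[[[0,-0.0004,0,0.0004,0],[0,-0.0004,0,0,0],[0,0,0,0,0]]]'
```

```text
time: 27.87
eef_pos: [0.5075, 0.2289, 0.0502]
tcp_rot: [1.0, 0.0, 0.001, 0.0]
contact_force: [-2.7, -1.0, 8.4]
opening: -0.001
finger_force: 4.2
time: 28.03
eef_pos: [0.5074, 0.2289, 0.0499]
tcp_rot: [1.0, 0.0, 0.002, 0.0]
contact_force: [-1.4, -2.3, 11.0]
opening: 0.004
finger_force: 5.3
time: 28.28
eef_pos: [0.5074, 0.229, 0.0499]
tcp_rot: [1.0, 0.0, 0.003, -0.0]
contact_force: [-0.1, -2.2, 9.0]
opening: -0.002
finger_force: 4.2
```

```bash
python3 -m handwheel '[[[0,-0.0001,0,0.0007,0],[0,-0.0001,0,0.0007,0],[0,-0.0001,0,0.0004,0]]]'; python3 -m handwheel '[[[0,-0.0001,0,0.0004,0],[0,0,0,0,0],[0,0,0,0,0]]]'
```

```text
time: 28.53
eef_pos: [0.5071, 0.229, 0.0488]
tcp_rot: [1.0, 0.0, 0.002, 0.0]
contact_force: [-2.6, -2.1, 13.7]
opening: -0.003
finger_force: 6.9
time: 28.78
eef_pos: [0.5069, 0.229, 0.0482]
tcp_rot: [1.0, 0.0, 0.002, 0.0]
contact_force: [-1.3, -3.2, 11.7]
opening: 0.001
finger_force: 5.9
```

```bash
python3 -m handwheel '[[[0,-0.0001,0,0.0006,0],[0,-0.0001,0,0.0006,0],[0,-0.0001,0,0.0006,0],[0,0,0,0.0005,0]]]'; python3 -m handwheel '[[[0,-0.0001,0,0.0005,0],[0,-0.0001,0,0.0005,0],[0,-0.0001,0,0.0005,0]]]'
```

```text
time: 29.12
eef_pos: [0.5067, 0.2294, 0.0468]
tcp_rot: [1.0, 0.0, 0.002, -0.0]
contact_force: [-4.8, -2.0, 16.5]
opening: -0.001
finger_force: 8.4
time: 29.37
eef_pos: [0.5066, 0.2293, 0.0459]
tcp_rot: [1.0, 0.0, 0.002, -0.0]
contact_force: [-5.8, -3.3, 21.0]
opening: -0.004
finger_force: 11.2
```

```bash
python3 -m handwheel '[[[0,0,0,-0.02,0],[0,0,0.01,-0.035,0],[0,-0.005,0.04,0,0],[0,-0.005,0.04,0,0],[0,-0.005,0.04,-0.006,0],[0,0,0,0,0],[0,0,0,0,0],[0,0,0,0,0]]]'
python3 tilt2.py
```

```text
time: 30.03
eef_pos: [0.4889, 0.099, 0.1021]
tcp_rot: [1.0, -0.0, -0.0, -0.0]
contact_force: [0.5, -0.8, 0.8]
opening: -0.005
finger_force: 0.0
rim off mm [0.5 0.8] underside above hub mm 1.7 tilt deg [-0.2 -2. ] -25.9
rim off mm [0.5 0.7] underside above hub mm 1.8 tilt deg [-0.2 -1.5] -25.9
hub [0.5321 0.2296] -25.6 [0.4889 0.099  0.1021] 30.0333
```

Now 1.75 mm above the hub on average, leaning about 1.7° to −x. I press the +x side about 2 mm.

```bash
python3 -m handwheel '[[[0,0.017,-0.0325,0,0],[0,0.017,-0.0325,0,0],[0,0.017,-0.0325,0,0],[0,0.0175,-0.0325,0,0],[0,0,0,0.02,0],[0,0,0,0.02,0],[0,0,0,0.009,0],[0,0,0,0.001,0],[0,0,0,0,0],[0,0,0,0,0]]]'; python3 -m handwheel '[[[0,0,0,0.0007,0],[0,0,0,0.0007,0],[0,0,0,0.0007,0],[0,0,0,0.0007,0]]]'; python3 -m handwheel '[[[0,0.0001,0,0.0006,0],[0,0.0001,0,0.0006,0],[0,0.0001,0,0.0006,0]]]'
```

```text
time: 30.92
eef_pos: [0.5577, 0.2292, 0.0529]
tcp_rot: [1.0, 0.0, 0.0, -0.0]
contact_force: [-0.3, 0.7, 0.0]
opening: 0.0
finger_force: 0.0
time: 31.25
eef_pos: [0.5578, 0.2288, 0.0499]
tcp_rot: [1.0, -0.0, 0.0, -0.0]
contact_force: [-1.3, 0.4, -0.0]
opening: 0.001
finger_force: 0.0
time: 31.5
eef_pos: [0.5578, 0.2288, 0.0477]
tcp_rot: [1.0, -0.0, -0.0, 0.0]
contact_force: [-1.6, -0.3, 2.8]
opening: 0.0
finger_force: 2.0
```

```bash
python3 -m handwheel '[[[0,0.0001,0,0.0006,0],[0,0.0001,0,0.0006,0],[0,0.0001,0,0.0006,0]]]'; python3 -m handwheel '[[[0,0.0001,0,0.0005,0],[0,0.0001,0,0.0005,0],[0,0.0001,0,0.0004,0]]]'; python3 -m handwheel '[[[0,0.0001,0,0.0004,0],[0,0,0,0,0],[0,0,0,0,0]]]'
```

```text
time: 31.75
eef_pos: [0.558, 0.2289, 0.0474]
tcp_rot: [1.0, 0.0, -0.001, 0.0]
contact_force: [-5.6, -2.2, 12.0]
opening: -0.001
finger_force: 5.4
time: 32.0
eef_pos: [0.5583, 0.229, 0.0469]
tcp_rot: [1.0, 0.0, -0.001, 0.0]
contact_force: [-6.3, -1.8, 12.3]
opening: 0.0
finger_force: 6.5
time: 32.25
eef_pos: [0.5585, 0.2291, 0.0465]
tcp_rot: [1.0, 0.0, -0.0, 0.0]
contact_force: [-5.1, -1.4, 11.8]
opening: -0.001
finger_force: 5.7
```

```bash
python3 -m handwheel '[[[0,0,0,0.0005,0],[0,0,0,0.0005,0],[0,0,0,0.0004,0]]]'; python3 -m handwheel '[[[0,0,0,0.0004,0],[0,0,0,0.0004,0],[0,0,0,0,0]]]'; python3 -m handwheel '[[[0,0,0,0.0004,0],[0,0,0,0,0],[0,0,0,0,0]]]'
```

```text
time: 32.5
eef_pos: [0.5587, 0.2292, 0.046]
tcp_rot: [1.0, 0.0, -0.001, 0.0]
contact_force: [-8.8, -2.8, 17.3]
opening: -0.004
finger_force: 8.6
time: 32.75
eef_pos: [0.5587, 0.2292, 0.0459]
tcp_rot: [1.0, 0.0, -0.001, 0.0]
contact_force: [-8.4, -1.6, 19.1]
opening: -0.004
finger_force: 9.2
time: 33.0
eef_pos: [0.5587, 0.2292, 0.0459]
tcp_rot: [1.0, 0.0, -0.001, 0.0]
contact_force: [-9.7, -2.9, 19.5]
opening: -0.004
finger_force: 10.0
```

```bash
python3 -m handwheel '[[[0,0,0,-0.02,0],[0,0,0.01,-0.032,0],[0,-0.023,0.034,0,0],[0,-0.023,0.034,0,0],[0,-0.023,0.034,-0.006,0],[0,0,0.018,0,0],[0,0,0,0,0],[0,0,0,0,0]]]'
python3 tilt2.py
```

```text
time: 33.67
eef_pos: [0.4898, 0.0984, 0.0997]
tcp_rot: [1.0, -0.001, 0.001, -0.0]
contact_force: [1.3, 0.1, -1.0]
opening: 0.001
finger_force: 0.0
rim off mm [0.6 0.4] underside above hub mm 1.2 tilt deg [-0.5  1.6] -26.6
rim off mm [0.6 0.3] underside above hub mm 1.3 tilt deg [-0.6  1.5] -26.6
hub [0.5329 0.2296] -25.0 [0.4898 0.0984 0.0997] 33.6667
```

Average gap is 1.25 mm, leaning 1.5° to +x. I press the −x side once more.

```bash
python3 -m handwheel '[[[0,0.0045,-0.0325,0,0],[0,0.0045,-0.0325,0,0],[0,0.0045,-0.0325,0,0],[0,0.0045,-0.033,0,0],[0,0,0,0.02,0],[0,0,0,0.02,0],[0,0,0,0.008,0],[0,0,0,0.001,0],[0,0,0,0,0],[0,0,0,0,0]]]'; python3 -m handwheel '[[[0,0,0,0.0008,0],[0,0,0,0.0008,0],[0,0,0,0.0008,0],[0,0,0,0.0008,0]]]'; python3 -m handwheel '[[[0,-0.0002,0,0.0006,0],[0,-0.0002,0,0.0006,0],[0,-0.0002,0,0.0006,0]]]'
```

```text
time: 34.55
eef_pos: [0.5083, 0.2297, 0.0512]
tcp_rot: [1.0, -0.0, 0.001, -0.0]
contact_force: [-1.3, 0.1, 0.2]
opening: -0.0
finger_force: 0.0
time: 34.88
eef_pos: [0.5079, 0.2293, 0.0478]
tcp_rot: [1.0, -0.0, 0.001, -0.0]
contact_force: [0.2, 0.2, 0.1]
opening: -0.003
finger_force: 0.0
time: 35.13
eef_pos: [0.5074, 0.2293, 0.0464]
tcp_rot: [1.0, 0.0, 0.0, 0.0]
contact_force: [-1.5, -1.0, 7.0]
opening: 0.002
finger_force: 3.6
```

```bash
python3 -m handwheel '[[[0,-0.0003,0,0.0005,0],[0,-0.0003,0,0.0005,0],[0,-0.0003,0,0.0005,0]]]'; python3 -m handwheel '[[[0,-0.0002,0,0.0004,0],[0,-0.0002,0,0.0004,0],[0,-0.0001,0,0,0]]]'; python3 -m handwheel '[[[0,-0.0001,0,0.0004,0],[0,-0.0001,0,0.0003,0],[0,0,0,0,0]]]'
```

```text
time: 35.38
eef_pos: [0.5073, 0.2294, 0.0462]
tcp_rot: [1.0, 0.0, 0.001, 0.0]
contact_force: [-2.9, -1.8, 11.6]
opening: -0.003
finger_force: 5.3
time: 35.63
eef_pos: [0.5073, 0.2294, 0.046]
tcp_rot: [1.0, 0.0, 0.002, 0.0]
contact_force: [-2.7, -2.2, 10.6]
opening: -0.001
finger_force: 5.4
time: 35.88
eef_pos: [0.5073, 0.2294, 0.0459]
tcp_rot: [1.0, 0.0, 0.002, 0.0]
contact_force: [-3.8, -3.1, 13.8]
opening: 0.003
finger_force: 6.9
```

```bash
python3 -m handwheel '[[[0,-0.0001,0,0.0004,0],[0,-0.0001,0,0.0004,0],[0,0,0,0,0]]]'; python3 -m handwheel '[[[0,-0.0001,0,0.0004,0],[0,-0.0001,0,0.0002,0],[0,0,0,0,0]]]'; python3 -m handwheel '[[[0,0,0,0.0003,0],[0,0,0,0.0002,0],[0,0,0,0,0]]]'
```

```text
time: 36.13
eef_pos: [0.5074, 0.2293, 0.0459]
tcp_rot: [1.0, 0.0, 0.002, 0.0]
contact_force: [-5.3, -3.8, 17.5]
opening: -0.004
finger_force: 8.6
time: 36.38
eef_pos: [0.5074, 0.2294, 0.0458]
tcp_rot: [1.0, 0.0, 0.002, 0.0]
contact_force: [-5.9, -4.0, 19.4]
opening: -0.0
finger_force: 9.7
time: 36.63
eef_pos: [0.5074, 0.2294, 0.0458]
tcp_rot: [1.0, 0.0, 0.002, 0.0]
contact_force: [-7.2, -4.7, 22.3]
opening: 0.001
finger_force: 10.9
```

Resistance rises sharply here at the same TCP height (0.0458) at which the +x side stopped (0.0459). I check from the side view.

```bash
python3 -m handwheel '[[[0,0,0,-0.02,0],[0,0,0.01,-0.032,0],[0,-0.005,0.034,0,0],[0,-0.005,0.034,0,0],[0,-0.005,0.034,-0.006,0],[0,0,0.018,0,0],[0,0,0,0,0],[0,0,0,0,0]]]'
python3 tilt2.py
python3 - <<'E'
from h import *
w=cv2.imread('pics/t2.png');g=cv2.cvtColor(w,6)
a=cv2.resize(g[90:240,0:150],(75,50),interpolation=cv2.INTER_AREA)
print('\n'.join(''.join(' .:-=+*#%@'[min(9,x//26)] for x in r) for r in a))
E
```

```text
time: 37.3
eef_pos: [0.4899, 0.0989, 0.0985]
tcp_rot: [1.0, -0.001, 0.0, -0.0]
contact_force: [0.2, -0.8, -0.4]
opening: 0.002
finger_force: 0.0
rim off mm [0.6 0.5] underside above hub mm 1.4 tilt deg [-0.8  0.7] -26.6
rim off mm [0.6 0.6] underside above hub mm 1.1 tilt deg [-0.7  0.9] -26.6
hub [0.5328 0.2293] -25.0 [0.4899 0.0989 0.0985] 37.3
-----:::*%%%%%%%%%%%%%%%%%%%%%%%%%%%%%%%*+=-=-=-===++++++==++*#%%%%%%%%%@@@
------::%%%%%%%%%%%%%%%%%%%%%%%%%%%%%%%%%%%#+=-------==+=======*#%%%%%%%%%@
-------=%%%%%%%%%%%%%%%%%%%%%%%%%%%%%%%%%%%%%%*=-------=+========+#%%%%%%%%
-------*%%%%%%%%%%%%%%%%%%%%%%%%%%%%%%%%%%%%%%%%*=--------=========*#%%%%%%
-------#%%%%%%%%%%%%%%%@@@%%%%%%%%%%%%%%%%%%%%%%%%*=--------========+*%%%%%
------+%%%%%%%%%%@@@@@@@@@@@@@@@%%#*#%%%%%%%%%%%%%%%+--------=========++*#%
-----=%%%%%%%%@@@@@@@@@@@@@@@@@@@@@@%*+**#%%%%%%%%%%%*---------=========+**
-----#%%%%%%@@@@@@@@@@@@@@@@@@@@@@@@@@@#++###%%%%%%%%%#=--------===-=====++
----*%%%%%%@@@@@@@@@@@@@@@@@@@@@@@@@@@@@@%++++%%%%%%%%%%+--------===----==+
---+%%%%%%@@@@@@@@@@@@@@@@@@@@@@@@@@@@@@@@@#++++*#%%%%%%%*--------=
[... 2348 characters left out ...]
%%%%%%%%%%%%%%%%
---------------------------------------=+*%%%%%%%%%%%%%%%%%%%%%%%%%%%%%%%%#
-------------------------------------------=+*##%%%%%%%%%%%%%%%%%%%%%##*+-:
------------------------------------------------===+*###########**+=-------
---------------------------------------------------------------------------
---------------------------------------------------------------------------
---------------------------------------------------------------------------
---------------------------------------------------------------------------
---------------------------------------------------------------------------
---------------------------------------------------------------------------
```

Vision says 1.1–1.4 mm, within its error but near the limit. To settle it, I touch the bare hub just beyond the flange with the same tip and compare: home means exactly 7 mm lower than the rim.

```bash
python3 -m handwheel '[[[0,0.0225,-0.0325,0,0],[0,0.0225,-0.0325,0,0],[0,0.0225,-0.0325,0,0],[0,0.0225,-0.033,0,0],[0,0,0,0.02,0],[0,0,0,0.02,0],[0,0,0,0.014,0],[0,0,0,0.001,0],[0,0,0,0,0],[0,0,0,0,0],[0,0,0,0,0]]]'; python3 -m handwheel '[[[0,0,0,0.0008,0],[0,0,0,0.0008,0],[0,0,0,0.0008,0],[0,0,0,0,0]]]'; python3 -m handwheel '[[[0,0,0,0.0007,0],[0,0,0,0.0007,0],[0,0,0,0.0007,0],[0,0,0,0,0]]]'
```

```text
time: 38.27
eef_pos: [0.5805, 0.23, 0.0448]
tcp_rot: [1.0, -0.0, 0.001, -0.0]
contact_force: [0.0, -0.4, 0.6]
opening: 0.001
finger_force: 0.0
time: 38.6
eef_pos: [0.5799, 0.2298, 0.0413]
tcp_rot: [1.0, -0.0, 0.0, -0.0]
contact_force: [-0.2, -0.2, 0.9]
opening: -0.002
finger_force: 0.0
time: 38.93
eef_pos: [0.5799, 0.2299, 0.0391]
tcp_rot: [1.0, -0.0, -0.0, -0.0]
contact_force: [1.4, -0.2, -0.3]
opening: 0.001
finger_force: 0.0
```

```bash
python3 -m handwheel '[[[0,0,0,0.0007,0],[0,0,0,0.0007,0],[0,0,0,0.0006,0],[0,0,0,0,0]]]'; python3 -m handwheel '[[[0,0,0,0.0006,0],[0,0,0,0.0006,0],[0,0,0,0,0]]]';  python3 -m handwheel '[[[0,0,0,0.0006,0],[0,0,0,0.0006,0],[0,0,0,0,0]]]'
```

```text
time: 39.27
eef_pos: [0.58, 0.23, 0.0389]
tcp_rot: [1.0, 0.0, -0.0, 0.0]
contact_force: [-4.2, -0.8, 8.7]
opening: -0.0
finger_force: 4.3
time: 39.52
eef_pos: [0.5801, 0.23, 0.0388]
tcp_rot: [1.0, 0.0, -0.001, 0.0]
contact_force: [-5.1, -1.4, 13.0]
opening: 0.0
finger_force: 6.5
time: 39.77
eef_pos: [0.5801, 0.23, 0.0387]
tcp_rot: [1.0, 0.0, -0.001, 0.0]
contact_force: [-7.8, -2.7, 17.2]
opening: 0.006
finger_force: 8.8
```

The hub touch is at 0.0387 and the rim stops at 0.0458/0.0459, both at about 17–19 N. The difference is 7.1–7.2 mm against the 7.0 mm flange, so the cup is home on both sides. I retreat and hand in.

```bash
python3 -m handwheel '[[[0,0,0,-0.015,0],[0,0,0,-0.035,0],[0,0,0,-0.04,0],[0,-0.02,0.02,-0.02,0],[0,-0.03,0.02,0,0],[0,-0.03,0.03,0,0],[0,-0.01,0.04,0,0],[0,0,0,0,0],[0,0,0,0,0],[0,0,0,0,0]]]' && python3 -c "
from plant import sign_off,get_state
print(get_state()['contact_force'],get_state()['time']);print(sign_off())"
```

```text
time: 40.6
eef_pos: [0.4908, 0.1204, 0.1449]
tcp_rot: [1.0, -0.0, 0.0, -0.0]
contact_force: [-0.2, 1.0, -0.1]
opening: -0.006
finger_force: 0.0
[-0.17109276  0.99462291 -0.12048588] 40.6
the job is handed in; nothing more can be done
None
```

The cup is pressed home (touch checks put the flange about 0.1–0.2 mm off the hub) and I handed in at 40.6 s, verdict not shown; it leaned to about 6.8° and presses peaked near 22 N, both past your "few degrees" and 20 N, and I viewed 12 pictures instead of 10.

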